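Roll the glued leather panels through the bench press

ROBOT

A 6-joint arm with a two-finger parallel gripper is mounted at the origin on the work surface. World frame = base frame: x ahead of the robot, y to its left, z up, the work surface at z = 0. Lengths are in mm, angles in rad, forces in N, time in s.
With the tool pointing down it reaches from about 350 to 875 mm from the base axis. Payload 4.2 kg.
Tool frame: the origin (TCP) lies between the finger pads; the fingertips stand 17 mm ahead of it and the grasp point (between the pads) lies 2 mm behind it; z points along the fingers, y is the line along which they close (so a half turn about z gives the same grasp; the last joint's range is limited). The gripper opens to 85 mm and grips with 20 to 120 N. Pads are 22 mm wide; open, the fingers measure 114 mm over their backs; the gripper's body (76 mm by 85 mm) begins 54 mm behind the grasp point. The pads swing forward as they close: fully open they stand 13 mm farther back than shut.
Start: joints at [-0.872, 0.385, 0.008, 0, -1.194, -0.259], TCP at [266.111, -565.495, 248.312] pointing down, gripper open.
Joint ranges: [-3.14, 3.14], [-1.21, 2.06], [-1.07, 1.41], [-3.16, 2.05], [-2.99, -0.16], [-3.1, 3.1]. Speed limits (rad/s): [2.79, 2.79, 3.14, 3.14, 3.14, 3.14].

INTERFACE

Orientations are given as a unit quaternion [x, y, z, w].
In Python, from bench import arm gives the robot as it stands.
- The arm moves only by the shell command python3 jog.py 'ROWS' [OPENING]. ROWS is a JSON object whose key "segments" holds a list of rows, 1 to 10 of them, each of 6 numbers: dx, dy, dz in m, then a rotation vector rx, ry, rz in rad; each row is the pose to reach, as a shift and turn from the pose commanded when the command began, along the tool's axes at that moment; what a row does not reach only later rows make up. A row lasts 1/10 s, in which the tool goes at most 50 mm and 0.15 rad, less where a joint would pass 70% of its speed; a pose out of reach is approached as far as the arm can. OPENING is the finger opening in mm, set as the command begins (- or left out keeps the last). The fingers move at their own pace and stop on an object; the grip force is fixed at half the most. Time passes only in rows, so rows that do not move let the fingers close. It prints the time, the measured TCP pose, the force, the opening and the grip force at its end. Input that does not fit is refused with a message, and nothing moves.
- arm.read_state(): the state, without advancing time (a new reading comes with each control period).
- arm.get_image(name): name is "scene" or "side" or "wrist"; returns the picture (400x640x3 uint8, blue, green, red); there is no depth.
- arm.get_calibration(name): a dict with "K" (3x3 intrinsics, pixels), "rvec" (rotation vector, rad) and "tvec" (3), from world to camera coordinates, as OpenCV has them. Camera axes: x right, y down, z forward; pixel columns grow to the right and rows downward; lengths in mm; the calibration is good to about 2 mm. A picture is of the moment at which its call begins: read the wrist's pose just before it. get_calibration takes no time and is no camera call; for the wrist camera it gives the pose at the moment of the call.
- arm.job_done(): hands the job in; it is judged then, once.
The state is a dict: "clock": time; "joints": joint angles; "joint_vel": joint speeds; "joint_efforts": joint torques, N m; "position": TCP position; "ee_rot": TCP orientation; "contact_force": force on the tool from outside, world axes, zero at the start; "wrist_torque": the same for the moment, N m; "gripper_width": finger opening in mm; "grasp_force": force on a finger pad.
Only numpy, scipy, OpenCV 4.12 (cv2) and the standard library are available. Lean on these libraries where they do the work, as an engineer would, in place of code of your own. Each camera call takes 0.05 s, during which the arm holds its last target. There are 200 camera calls.

TASK

Wind the bed of the bench roller press fully out to its left-hand stop by pushing round the spokes of the star wheel, lay every leather panel from the green cutting mat flat on the bed without overlapping, then wind the bed with all of them through under the roller to its right-hand stop. Finally lift the panels off and lay them flat, side by side, on the slatted drying rack, leaving the bed at the right. Hold the panels gently, because the fresh leather marks easily, move the bed only with the wheel, never force the wheel on against its stop, and leave the other things on the bench alone.

Things in the scene. Friction and masses are not known exactly. Their poses are not given: they have to be found in the camera images.
- press: Fixed bench roller press. Origin: under the middle of its base, on the table. Its x points along the roller (away from the robot), its y along the bed's travel, to the left; turned by up to 0.1 rad. Dark green base 260 mm (x) by 300 mm (y), bed rails out to y = +-180 mm, cheek plates at x = +-115 to +-130 mm, 88 mm wide in y. All of it but the star wheel is below 175 mm.
- roller (a point): Middle of the black rubber roller between the cheeks: 70 mm in diameter, 226 mm long, axis along the press's x, 120.5 mm above the table. One piece with the star wheel. Its underside is 10.5 mm above the bed's top, which is sprung, so it presses 12 mm panels with about 10 N as they pass, and draws them in as it turns.
- hub (a point): Centre of the star wheel, on the roller's axis at the robot's end (press x = -158 mm), 120.5 mm above the table. The wheel stands upright, facing the robot: five bare steel spokes 12 mm thick, 72 degrees apart, in the plane through this point, each ending in a red ball 22 mm in diameter centred 102 mm from the axis; hub radius 22 mm; no rim.
- wheel (a joint): Turn of the star wheel (rad, -3 to 3, firm stops). At 0 one spoke points straight up. It grows as the wheel's top goes to the right (press -y) and the bed to the left, 35 mm per rad; so pushing top spokes to the left moves the bed to the right. Stays where left (friction 0.9 N m: some 10 to 15 N at a spoke). Low spokes jam: push within 40 degrees of upright. Over 60 N on it is forcing.
- bed (a joint): Position of the bed along the press's y axis (m): +0.105 at its left-hand stop (loading), -0.105 at its right-hand stop (unloading), 0 centred under the roller. Driven only by the wheel (0.035 m per rad); pushing on the bed itself with more than 25 N counts as forcing.
- platen: Top of the bed: square cream felt-faced plate 220 by 220 mm, carried along by the bed. Origin: centre of its upper face, 75 mm above the table; axes as the press. It is sprung and gives up to 4 mm under load.
- panel1: Rigid bag-base panel, plywood covered with tan leather on both faces (either may be up), 36 mm (x) by 96 mm (y) by 12 mm (z), about 40 g. Origin: its centre. Lies flat on the cutting mat at the start. Two or three of the three panels are there. Grip it across its 36 mm width; a grip of more than 50 N (100 N of both fingers together) marks it.
- panel2: Rigid bag-base panel, plywood covered with tan leather on both faces (either may be up), 36 mm (x) by 96 mm (y) by 12 mm (z), about 40 g. Origin: its centre. Lies flat on the cutting mat at the start. Two or three of the three panels are there. Grip it across its 36 mm width; a grip of more than 50 N (100 N of both fingers together) marks it.
- panel3: Rigid bag-base panel, plywood covered with tan leather on both faces (either may be up), 36 mm (x) by 96 mm (y) by 12 mm (z), about 40 g. Origin: its centre. Lies flat on the cutting mat at the start. Two or three of the three panels are there. Grip it across its 36 mm width; a grip of more than 50 N (100 N of both fingers together) marks it.
- mat: Green cutting mat with a pale grid, fixed on the table on the left, 280 mm (x) by 200 mm (y), 3 mm thick. Origin: under its centre, on the table.
- rack: Slatted wooden drying rack, fixed on the table on the right, 252 mm (x) by 140 mm (y), top of the slats 20 mm above the table. Slats run along y. Origin: under its centre, on the table.
- spool: Bystander: black thread cone 62 mm across, 96 mm high, standing on the table. Origin: centre of its foot.
- awl: Bystander: awl with a wooden handle, 112 mm long, lying along its x axis. Origin: under its middle.
- tin: Bystander: red tin 75 by 60 by 75 mm holding brushes up to about 175 mm high. Origin: centre of its foot.
- wax: Bystander: yellow wax block 60 by 42 by 30 mm. Origin: centre of its underside.

How it is judged (in metres and radians):
On the way, in this order (a step that is already met when the one before it is completed fails the run):
1. The bed is wound out to its left-hand stop (within 12 mm) (value of joint bed above 0.093 m), for 0.2 s.
2. All panels lie flat on the bed, released, with the bed at the left (within 17 mm of its stop) (value of joint bed above 0.088 m and x of panel1 in the frame of platen between -0.1 and 0.1 m and y of panel1 in the frame of platen between -0.09 and 0.09 m and z of panel1 in the frame of platen between 0.003 and 0.0105 m and angle between the z axis of each of panel1, panel2, panel3 and the z axis of platen, either way round below 0.12 rad and x of panel2 in the frame of platen between -0.1 and 0.1 m and y of panel2 in the frame of platen between -0.09 and 0.09 m and z of panel2 in the frame of platen between 0.003 and 0.0105 m and x of panel3 in the frame of platen between -0.1 and 0.1 m and y of panel3 in the frame of platen between -0.09 and 0.09 m and z of panel3 in the frame of platen between 0.003 and 0.0105 m and contact force between the fingers and panel1 below 0.1 N and contact force between the fingers and panel2 below 0.1 N and contact force between the fingers and panel3 below 0.1 N), for 0.2 s.
3. The bed is wound through to its right-hand stop (within 12 mm) with all panels lying on it (value of joint bed below -0.093 m and x of panel1 in the frame of platen between -0.1 and 0.1 m and y of panel1 in the frame of platen between -0.09 and 0.09 m and z of panel1 in the frame of platen between 0.003 and 0.0105 m and angle between the z axis of each of panel1, panel2, panel3 and the z axis of platen, either way round below 0.12 rad and x of panel2 in the frame of platen between -0.1 and 0.1 m and y of panel2 in the frame of platen between -0.09 and 0.09 m and z of panel2 in the frame of platen between 0.003 and 0.0105 m and x of panel3 in the frame of platen between -0.1 and 0.1 m and y of panel3 in the frame of platen between -0.09 and 0.09 m and z of panel3 in the frame of platen between 0.003 and 0.0105 m), for 0.2 s.
At the end, for the whole second after the job is handed in: Every panel lies flat (within 0.12 rad, on the slats themselves, not on another panel) on the drying rack with its centre over the rack (within 120 mm of its centre along x and 60 mm along y), released and at rest, and the bed is still within 25 mm of its right-hand stop (x of panel1 in the frame of rack between -0.12 and 0.12 m and y of panel1 in the frame of rack between -0.06 and 0.06 m and z of panel1 in the frame of rack between 0.022 and 0.031 m and angle between the z axis of each of panel1, panel2, panel3 and the z axis of rack, either way round below 0.12 rad and x of panel2 in the frame of rack between -0.12 and 0.12 m and y of panel2 in the frame of rack between -0.06 and 0.06 m and z of panel2 in the frame of rack between 0.022 and 0.031 m and x of panel3 in the frame of rack between -0.12 and 0.12 m and y of panel3 in the frame of rack between -0.06 and 0.06 m and z of panel3 in the frame of rack between 0.022 and 0.031 m and linear speed of each of panel1, panel2, panel3 below 0.02 m/s and value of joint bed below -0.08 m); the robot touches nothing.
It fails at once if A panel is gripped with more than 50 N (100 N of the two fingers on it together) (contact force between the fingers and panel1 above 100 N or contact force between the fingers and panel2 above 100 N or contact force between the fingers and panel3 above 100 N).
It fails at once if The wheel is forced: more than 60 N of the gripper on it (contact force between any of the fingers, the arm and wheel above 60 N).
It fails at once if The bed itself is pushed with more than 25 N (contact force between any of the fingers, the arm and bed above 25 N).
It fails at once if The thread cone, awl, brush tin or wax block is moved more than 30 mm (distance of any of spool, awl, tin, wax from where it was at the start of the episode above 0.03 m).
Of panel1, panel2, panel3 only 2 to 3 are there at a start; the rules pass over those that are not, and their reading is None.
At some moment in a run one of panel1, panel2, panel3 may be knocked a few centimetres aside while the robot is not near it.
Once in a run the grip may slacken for a moment while it holds something.
It also fails if it takes over 210 s, if anything falls off the work surface, if the arm or the gripper's body presses on something with over 40 N, if the wrist force passes 120 N, or if a joint passes its speed limit or range.

## Working session

There is one attempt and no reset: what is moved stays moved. The work goes in short steps, Python scripts to look and compute and a shell command to move; the robot and the scene stay as the last step left them, time stands still between calls to the robot, and variables do not carry over. Pictures are saved under pics/ and viewed, at most 14 in all, crops included, and the job is handed in when it is done.

```bash
ls; mkdir -p pics
python3 - <<'E'
from bench import arm
import cv2
s=arm.read_state();print({k:(v if not hasattr(v,'round') else v) for k,v in s.items()})
for n in("scene","side"):
    cv2.imwrite(f"pics/{n}0.png",arm.get_image(n))
    print(n,arm.get_calibration(n))
E
```

```text
bench.py
jog.py
pics
{'clock': 0.0, 'joints': array([-8.72386799e-01,  3.85540256e-01,  6.59702854e-03, -4.91064580e-04,
       -1.19400454e+00, -2.58621248e-01]), 'joint_vel': array([-1.51239337e-03, -7.19317051e-04, -4.41201976e-04, -1.52736587e-03,
        5.95586815e-05, -9.97341312e-04]), 'joint_efforts': array([ 2.12566224e-04, -3.92293167e+01,  1.88403136e+01,  4.18613970e+00,
       -4.57830029e-03, -1.48335198e-05]), 'position': array([ 265.87873358, -565.00623985,  247.22129713]), 'ee_rot': array([-2.18037775e-01,  9.75939711e-01,  1.05997945e-03, -2.92751183e-04]), 'contact_force': array([-0.82005147, -0.87811375,  0.2912649 ]), 'wrist_torque': array([ 0.04717985, -0.03786802,  0.02514745]), 'grasp_force': 0.0, 'gripper_width': 85.48820353942567}
scene {'K': array([[519.23142684,   0.        , 310.32647899],
       [  0.        , 519.23142684, 195.84572915],
       [  0.        ,   0.        ,   1.        ]]), 'rvec': array([ 0.69273558,  2.7700345 , -0.90496004]), 'tvec': array([ 483.29069901, -159.76126999, 1405.94156755])}
side {'K': array([[366.89585156,   0.        , 316.96487588],
       [  0.        , 366.89585156, 200.25965226],
       [  0.        ,   0.        ,   1.        ]]), 'rvec': array([ 0.21899209, -2.8833741 ,  1.13241165]), 'tvec': array([ 546.03384911,  127.42402619, 1014.73089431])}
```

View pics/scene0.png

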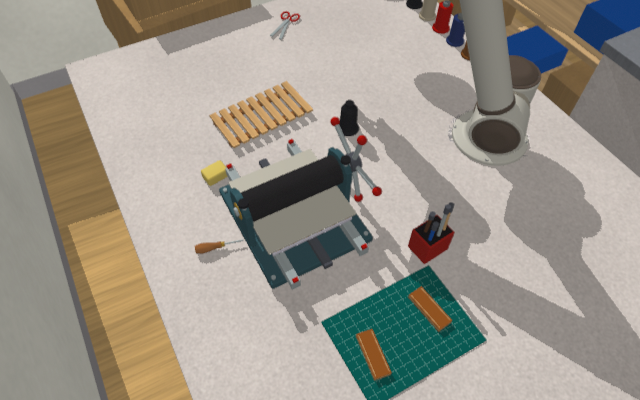

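View pics/side0.png

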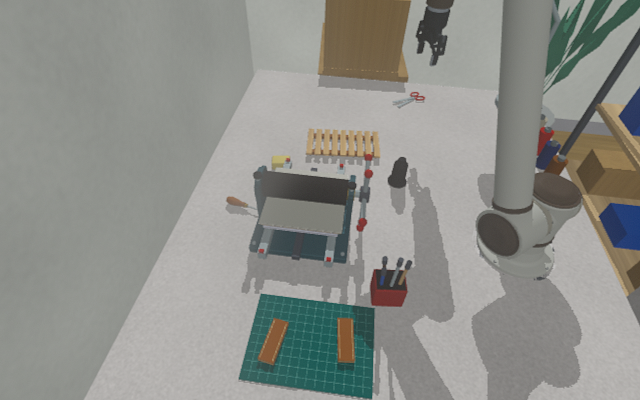

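Both views show the bed roughly centred, two panels on the mat and five red balls on the wheel. I'll enlarge these to get pixel positions.

```bash
cat > h.py <<'E'
import cv2,numpy as np
from bench import arm
def P(n):
    c=arm.get_calibration(n);R=cv2.Rodrigues(c["rvec"])[0];return c["K"],R,np.array(c["tvec"]).reshape(3)
def ray(n,uv,cal=None):
    K,R,t=cal or P(n);d=R.T@np.linalg.inv(K)@[uv[0],uv[1],1];return -R.T@t,d/np.linalg.norm(d)
def onz(n,uv,z,cal=None):
    o,d=ray(n,uv,cal);return o+d*(z-o[2])/d[2]
def tri(obs): # list of (name,uv[,cal])
    A=np.zeros((3,3));b=np.zeros(3);rs=[ray(*q) for q in obs]
    for o,d in rs:
        M=np.eye(3)-np.outer(d,d);A+=M;b+=M@o
    p=np.linalg.solve(A,b);return p,[np.linalg.norm((np.eye(3)-np.outer(d,d))@(p-o)) for o,d in rs]
def proj(n,p,cal=None):
    K,R,t=cal or P(n);q=K@(R@np.array(p)+t);return q[:2]/q[2]
def crop(img,x0,y0,w,h,s,out):
    cv2.imwrite(out,cv2.resize(img[y0:y0+h,x0:x0+w],None,fx=s,fy=s,interpolation=cv2.INTER_CUBIC))
E
python3 - <<'E'
from h import *
for n in("scene","side"):
    i=cv2.imread(f"pics/{n}0.png");h=cv2.cvtColor(i,cv2.COLOR_BGR2HSV)
    m=(((h[...,0]<4)|(h[...,0]>174))&(h[...,1]>190)&(h[...,2]>60)).astype('uint8')
    N,l,st,c=cv2.connectedComponentsWithStats(m)
    print(n,[(c[k].round(1).tolist(),st[k].tolist()) for k in range(1,N) if st[k,4]>12])
    b=((h[...,0]>6)&(h[...,0]<16)&(h[...,1]>170)&(h[...,2]>90)).astype('uint8')
    for k in cv2.findContours(b,0,1)[0]:
        if cv2.contourArea(k)>100: print("br",cv2.contourArea(k),cv2.minAreaRect(k))
a=cv2.imread("pics/scene0.png");b=cv2.imread("pics/side0.png")
r=lambda i,x,y,w,h,s:cv2.resize(i[y:y+h,x:x+w],None,fx=s,fy=s,interpolation=cv2.INTER_CUBIC)
cv2.imwrite("pics/c1.png",r(a,195,75,200,150,4))
cv2.imwrite("pics/c2.png",r(b,235,120,200,150,4))
cv2.imwrite("pics/c3.png",np.hstack([r(a,320,260,180,140,2.2),r(b,230,285,180,115,2.2)[:].copy() if 0 else cv2.copyMakeBorder(r(b,230,285,180,115,2.2),0,308-253,0,0,0)]))
E
```

```text
scene [([442.4, 18.6], [433, 3, 20, 30, 366]), ([334.7, 121.0], [331, 118, 9, 7, 46]), ([361.3, 139.8], [357, 136, 9, 9, 59]), ([376.4, 191.0], [373, 187, 8, 9, 55]), ([357.9, 197.8], [355, 195, 7, 6, 30]), ([427.4, 246.2], [409, 229, 44, 34, 687]), ([363.8, 246.3], [362, 244, 5, 5, 16]), ([294.9, 279.8], [293, 278, 5, 5, 17])]
br 538.5 ((373.6035461425781, 353.2524108886719), (47.46826934814453, 16.866535186767578), 67.69379425048828)
br 451.0 ((430.18780517578125, 307.7137145996094), (46.116973876953125, 13.543729782104492), 48.69138717651367)
side []
```

View pics/c1.png

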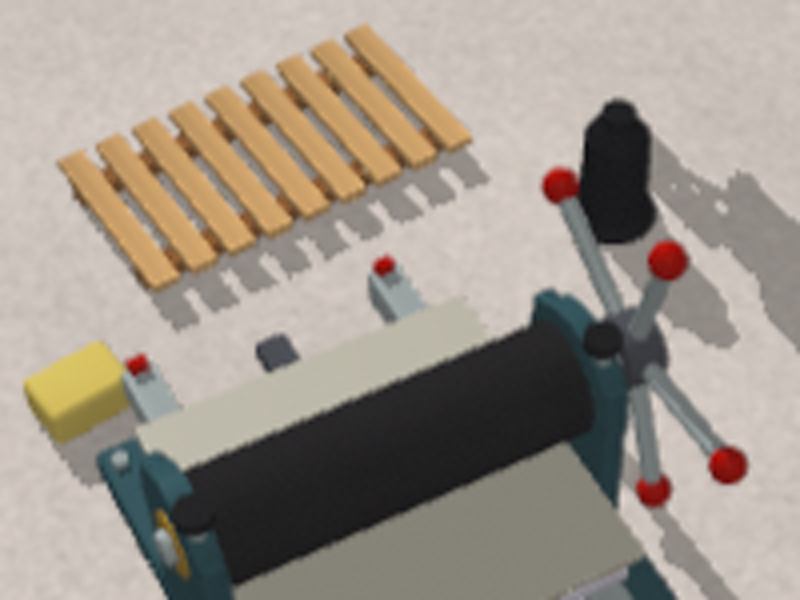

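View pics/c2.png

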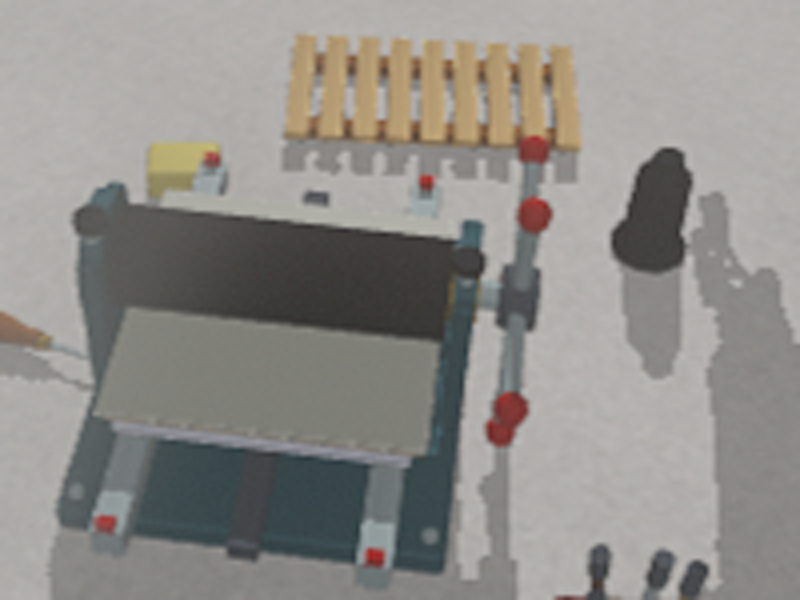

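View pics/c3.png

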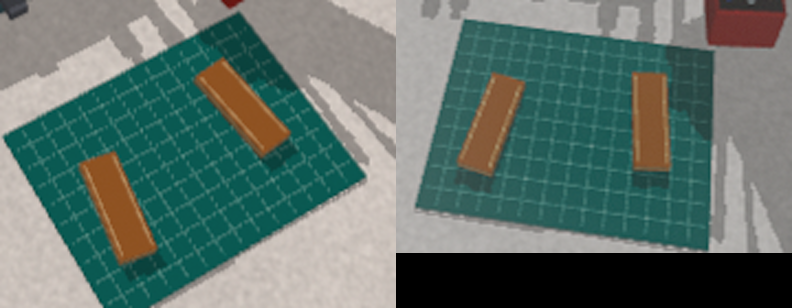

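Run:
```python
from h import *
s1=lambda u,v:(195+u/4,75+v/4); d2=lambda u,v:(235+u/4,120+v/4)
s3=lambda u,v:(320+u/2.2,260+v/2.2); d3=lambda u,v:(230+(u-396)/2.2,285+v/2.2)
def T(name,a,b):
    p,e=tri([("scene",a),("side",b)]);print(name,p.round(1),np.round(e,1));return p
T("A",s1(560,186),d2(533,150));T("B",s1(667,261),d2(535,214))
T("C",s1(728,465),d2(510,408));T("D",s1(653,490),d2(499,432))
T("C'",s1(728,465),d2(499,432));T("D'",s1(653,490),d2(510,408))
T("hub",s1(640,350),d2(518,295))
c=[T("caps",a,b) for a,b in [((363.8,246.3),d2(375,557)),((294.9,279.8),d2(106,523)),(s1(384,265),d2(427,182)),(s1(138,365),d2(212,158))]]
c=np.array(c);m=c.mean(0);v=(c[0]-c[2]+c[1]-c[3])/2;print("press",m,"yaw",np.arctan2(-v[0],v[1]),np.linalg.norm(v),'xlen',(c[1]-c[0]),(c[3]-c[2]))
r=[T("rack",s1(*a),d2(*b)) for a,b in [((58,163),(295,36)),((365,25),(572,45)),((470,140),(580,150)),((160,290),(285,138))]]
print("rackc",np.mean(r,0))
for nm,S,D in [("pL",[(80,163),(116,152),(157,250),(121,264)],[(458,165),(492,73),(524,82),(492,175)]),("pR",[(196,74),(222,59),(290,134),(262,157)],[(635,170),(633,73),(667,72),(670,170)])]:
    so=np.mean([s3(*q) for q in S],0);do=np.mean([d3(*q) for q in D],0);T(nm,so,do)
    for q in S: print(onz("scene",s3(*q),15).round(0),end='')
    for q in D: print(onz("side",d3(*q),15).round(0),end='')
    print()
for a in [(4,137),(240,12),(366,178)]: print("mat",onz("scene",s3(*a),3).round(0))
print("wax,spool,tin",onz("scene",s1(70,400),20),onz("scene",s1(618,225),0),onz("scene",(430,255),0))
```

```text
A [429.7 -98.7 177.8] [0.4 0.4]
B [428.3  11.1 220.1] [0.1 0.1]
C [428.8  89.  130.4] [0.3 0.3]
D [428.7  23.7  26.7] [0.9 0.9]
C' [430.6  93.3 123.2] [8.4 8.4]
D' [427.5  21.3  38.3] [8.1 8.1]
hub [430.1  -2.7 134.1] [0.8 0.8]
caps [499.9 160.9  58.6] [0.4 0.4]
caps [669.8 161.7  57.9] [0.3 0.3]
caps [ 502.1 -189.5   58.9] [0.9 0.9]
caps [ 671.9 -186.2   61.3] [0.2 0.2]
press [585.93817556 -13.25686858  59.17273513] yaw 0.006154702577005382 349.14386932293473 xlen [169.8899093    0.85312458  -0.67686045] [169.85985975   3.27537173   2.38883791]
rack [ 642.2 -413.8   17.9] [0.8 0.8]
rack [ 392.6 -440.2   18.5] [0.3 0.3]
rack [ 380.  -302.1   14. ] [1.3 1.3]
rack [ 627.1 -270.2   20. ] [1.8 1.8]
rackc [ 510.48335196 -356.55804532   17.61177199]
pL [596.2 363.5  14.3] [0.4 0.4]
[606. 311.  15.][570. 318.  15.][587. 412.  15.][621. 407.  15.][619. 408.  15.][608. 312.  15.][573. 316.  15.][585. 412.  15.]
pR [437.6 335.5  12.1] [0.7 0.7]
[459. 287.  15.][427. 286.  15.][416. 380.  15.][452. 386.  15.][449. 387.  15.][462. 289.  15.][426. 283.  15.][416. 382.  15.]
mat [653. 251.   3.]
mat [375. 247.   3.]
mat [374. 446.   3.]
wax,spool,tin [ 712.17602017 -214.26224853   20.        ] [ 321.72389316 -196.12719742    0.        ] [355.72689154 224.43716777   0.        ]
```

Triangulation agrees to about 1 mm: hub about (428.5, -14), one spoke 14° left of upright, and two panels on the mat. Next I need the bed position.

```bash
python3 - <<'E'
from h import *
d2=lambda u,v:(235+u/4,120+v/4);s1=lambda u,v:(195+u/4,75+v/4)
for q in [(97,415),(440,455)]: print(onz("side",d2(*q),75))
for q in [(645,555),(460,298),(140,432)]: print(onz("scene",s1(*q),75))
E
python3 jog.py '{"segments": [[0, 0, 0, 0, 0, -0.15], [0, 0, 0, 0, 0, -0.3], [0, 0, 0, 0, 0, -0.45], [0, 0, 0, 0, 0, -0.6], [0, 0, 0, 0, 0, -0.75], [0, 0, 0, 0, 0, -0.9], [0, 0, 0, 0, 0, -1.05], [0, 0, 0, 0, 0, -1.131], [0, 0, 0, 0, 0, -1.131]]}' 0
python3 -c "
from h import *
s=arm.read_state();print(s['ee_rot'],s['joints'])"
```

```text
[692.02901452  91.51508339  75.        ]
[467.73950437  88.87982344  75.        ]
[476.59072597  87.77646824  75.        ]
[ 478.47027592 -130.62925426   75.        ]
[ 693.37922097 -127.43875558   75.        ]
clock: 1.0
position: [266.0, -565.2, 247.7]
ee_rot: [-0.707, 0.707, 0.001, 0.0]
contact_force: [-0.2, 0.3, -1.1]
gripper_width: 0.0
grasp_force: 0.0
[-7.06997876e-01  7.07215409e-01  5.77962863e-04  1.84828216e-04] [-8.72406135e-01  3.85189870e-01  7.21804210e-03 -2.88209791e-04
 -1.19400815e+00  8.72204699e-01]
```

The manual's scale: shifts go in m. Converting my numbers, -60 mm is -0.06, -45 mm is -0.045.

```bash
python3 jog.py '{"segments": [[-0.02, -0.005, -0.04, 0, 0, 0], [-0.065, -0.02, -0.06, 0, 0, 0], [-0.11, -0.032, -0.06, 0, 0, 0], [-0.155, -0.045, -0.06, 0, 0, 0], [-0.2, -0.057, -0.06, 0, 0, 0], [-0.245, -0.069, -0.06, 0, 0, 0], [-0.29, -0.081, -0.06, 0, 0, 0], [-0.335, -0.093, -0.06, 0, 0, 0], [-0.38, -0.105, -0.06, 0, 0, 0], [-0.425, -0.117, -0.06, 0, 0, 0]]}'
python3 jog.py '{"segments": [[-0.045, -0.012, 0, 0, 0, 0], [-0.09, -0.024, 0, 0, 0, 0], [-0.135, -0.036, 0, 0, 0, 0], [-0.18, -0.044, 0, 0, 0, 0], [-0.188, -0.046, 0, 0, 0, 0], [-0.188, -0.046, 0, 0, 0, 0], [-0.188, -0.046, 0, 0, 0, 0]]}'
```

```text
clock: 2.0
position: [382.9, -138.7, 308.4]
ee_rot: [-0.706, 0.708, -0.0, 0.0]
contact_force: [1.4, -0.3, 0.1]
gripper_width: -0.3
grasp_force: 0.0
clock: 2.7
position: [428.7, 46.9, 308.1]
ee_rot: [-0.707, 0.707, 0.0, -0.0]
contact_force: [-0.1, -0.4, -0.9]
gripper_width: -0.1
grasp_force: 0.0
```

Converted, 96 mm is 0.096, 40 mm is 0.04.

```bash
python3 jog.py '{"segments": [[0, 0, 0.04, 0, 0, 0], [0, 0, 0.08, 0, 0, 0], [0, 0, 0.096, 0, 0, 0], [0, 0, 0.096, 0, 0, 0], [0.006, 0, 0.096, 0, 0, 0], [0.012, 0, 0.096, 0, 0, 0], [0.018, 0, 0.096, 0, 0, 0], [0.024, 0, 0.096, 0, 0, 0], [0.03, 0, 0.096, 0, 0, 0]]}'
python3 jog.py '{"segments": [[0.006, 0, 0, 0, 0, 0], [0.012, 0, 0, 0, 0, 0], [0.018, 0, 0, 0, 0, 0], [0.024, 0, 0, 0, 0, 0], [0.03, 0, 0, 0, 0, 0]]}'
```

```text
clock: 3.6
position: [431.2, 19.5, 214.9]
ee_rot: [-0.707, 0.707, -0.0, 0.005]
contact_force: [-3.1, 11.9, 7.4]
gripper_width: 0.1
grasp_force: 5.7
clock: 4.1
position: [431.7, -10.9, 215.1]
ee_rot: [0.707, -0.707, 0.001, -0.005]
contact_force: [-0.9, 9.5, 5.6]
gripper_width: 0.1
grasp_force: 4.6
```

Converted, 12 mm is 0.012, 42 mm is 0.042.

```bash
python3 jog.py '{"segments": [[0.006, 0, 0, 0, 0, 0], [0.012, 0, 0, 0, 0, 0], [0.018, 0, 0, 0, 0, 0], [0.024, 0, 0, 0, 0, 0], [0.03, 0, 0, 0, 0, 0], [0.036, 0, 0, 0, 0, 0], [0.042, 0, 0, 0, 0, 0], [0.042, 0, 0, 0, 0, 0]]}'
python3 - <<'E'
from h import *
for n in("scene","side"):
    i=arm.get_image(n);h=cv2.cvtColor(i,cv2.COLOR_BGR2HSV);cv2.imwrite(f"pics/{n}1.png",i)
    m=(((h[...,0]<4)|(h[...,0]>172))&(h[...,1]>130)&(h[...,2]>60)).astype('uint8')
    N,l,st,c=cv2.connectedComponentsWithStats(m)
    print(n,[c[k].round(1).tolist() for k in range(1,N) if 12<st[k,4]<100])
    for a in range(-90,91,6): 
        t=np.deg2rad(a)
        print(a,proj(n,[428.5,-14+102*np.sin(t),120.5+102*np.cos(t)]).round(),end=';')
E
```

```text
clock: 4.9
position: [431.5, -52.4, 213.2]
ee_rot: [-0.707, 0.708, -0.0, 0.005]
contact_force: [2.7, 10.3, -3.2]
gripper_width: 0.0
grasp_force: 5.2
scene [[289.8, 16.0], [290.5, 141.0], [330.1, 141.4], [370.0, 157.0], [228.9, 165.8], [373.4, 199.8], [363.6, 246.1], [294.9, 279.5]]
-90 [331. 134.];-84 [331. 131.];-78 [332. 128.];-72 [332. 126.];-66 [333. 124.];-60 [335. 122.];-54 [336. 121.];-48 [338. 121.];-42 [339. 120.];-36 [341. 121.];-30 [343. 121.];-24 [346. 122.];-18 [348. 124.];-12 [351. 126.];-6 [353. 129.];0 [356. 132.];6 [358. 135.];12 [361. 139.];18 [363. 143.];24 [365. 147.];30 [368. 152.];36 [370. 157.];42 [371. 161.];48 [373. 166.];54 [374. 171.];60 [375. 175.];66 [376. 179.];72 [377. 183.];78 [377. 187.];84 [377. 191.];90 [376. 194.];side [[366.5, 189.3], [360.7, 230.1], [328.4, 258.8]]
-90 [367. 169.];-84 [367. 166.];-78 [367. 164.];-72 [368. 162.];-66 [368. 160.];-60 [369. 158.];-54 [369. 157.];-48 [369. 156.];-42 [369. 156.];-36 [370. 156.];-30 [370. 157.];-24 [370. 158.];-18 [370. 159.];-12 [370. 161.];-6 [370. 163.];0 [369. 166.];6 [369. 169.];12 [369. 172.];18 [368. 176.];24 [368. 180.];30 [368. 184.];36 [367. 189.];42 [367. 193.];48 [366. 198.];54 [366. 202.];60 [365. 206.];66 [364. 210.];72 [364. 214.];78 [363. 218.];84 [363. 221.];90 [362. 224.];
```

```bash
cat >> h.py <<'E'
def wheel(n="scene",img=None):
    i=arm.get_image(n) if img is None else img;h=cv2.cvtColor(i,cv2.COLOR_BGR2HSV)
    m=(((h[...,0]<4)|(h[...,0]>172))&(h[...,1]>130)&(h[...,2]>60)).astype('uint8')
    N,l,st,c=cv2.connectedComponentsWithStats(m)
    C=np.array([c[k] for k in range(1,N) if 12<st[k,4]<100]);best=[]
    cal=P(n)
    for q in np.arange(0,72,1.):
        e=[]
        for k in range(5):
            t=np.deg2rad(-q+72*k);p=proj(n,[428.5,-14+102*np.sin(t),120.5+102*np.cos(t)],cal)
            e.append(min(np.linalg.norm(C-p,axis=1).min(),10))
        best.append((sum(sorted(e)[:3]),sum(e),q))
    best.sort();return [(round(float(b[0]),1),float(b[2])) for b in best[:2]]
E
python3 jog.py '{"segments": [[-0.008, 0, 0, 0, 0, 0], [-0.008, 0, -0.04, 0, 0, 0], [-0.03, 0, -0.062, 0, 0, 0], [-0.075, 0, -0.062, 0, 0, 0], [-0.12, 0, -0.06, 0, 0, 0], [-0.13, 0, -0.03, 0, 0, 0], [-0.13, 0, 0, 0, 0, 0], [-0.13, 0, 0, 0, 0, 0]]}'
python3 jog.py '{"segments": [[0.008, 0, 0, 0, 0, 0], [0.016, 0, 0, 0, 0, 0], [0.024, 0, 0, 0, 0, 0], [0.03, 0, 0, 0, 0, 0], [0.036, 0, 0, 0, 0, 0], [0.042, 0, 0, 0, 0, 0], [0.048, 0, 0, 0, 0, 0], [0.054, 0, 0, 0, 0, 0], [0.06, 0, 0, 0, 0, 0], [0.066, 0, 0, 0, 0, 0]]}'
python3 jog.py '{"segments": [[0.006, 0, 0, 0, 0, 0], [0.012, 0, 0, 0, 0, 0], [0.018, 0, 0, 0, 0, 0], [0.024, 0, 0, 0, 0, 0], [0.03, 0, 0, 0, 0, 0], [0.036, 0, 0, 0, 0, 0], [0.042, 0, 0, 0, 0, 0], [0.048, 0, 0, 0, 0, 0], [0.054, 0, 0, 0, 0, 0], [0.062, 0, 0, 0, 0, 0]]}'
python3 -c "
from h import *
print(wheel(),wheel('side'))"
```

```text
clock: 5.8
position: [426.5, 74.6, 209.5]
ee_rot: [0.707, -0.707, -0.001, 0.004]
contact_force: [-0.8, -0.5, -0.7]
gripper_width: -0.1
grasp_force: 0.0
clock: 6.8
position: [436.6, 12.4, 218.9]
ee_rot: [0.708, -0.707, 0.005, -0.011]
contact_force: [4.5, 11.6, 6.7]
gripper_width: 0.3
grasp_force: 5.7
clock: 7.8
position: [432.5, -50.1, 214.4]
ee_rot: [-0.707, 0.708, -0.001, 0.007]
contact_force: [4.2, 16.5, -8.8]
gripper_width: 0.1
grasp_force: 7.7
[(3.9, 34.0), (4.0, 33.0)] [(11.1, 34.0), (11.4, 35.0)]
```

```bash
python3 jog.py '{"segments": [[-0.008, 0, 0, 0, 0, 0], [-0.008, 0, -0.04, 0, 0, 0], [-0.03, 0, -0.062, 0, 0, 0], [-0.075, 0, -0.062, 0, 0, 0], [-0.12, 0, -0.06, 0, 0, 0], [-0.13, 0, -0.03, 0, 0, 0], [-0.13, 0, 0, 0, 0, 0], [-0.13, 0, 0, 0, 0, 0]]}'
python3 jog.py '{"segments": [[0.008, 0, 0, 0, 0, 0], [0.016, 0, 0, 0, 0, 0], [0.024, 0, 0, 0, 0, 0], [0.03, 0, 0, 0, 0, 0], [0.036, 0, 0, 0, 0, 0], [0.042, 0, 0, 0, 0, 0], [0.048, 0, 0, 0, 0, 0], [0.054, 0, 0, 0, 0, 0], [0.06, 0, 0, 0, 0, 0], [0.066, 0, 0, 0, 0, 0]]}'
python3 jog.py '{"segments": [[0.006, 0, 0, 0, 0, 0], [0.012, 0, 0, 0, 0, 0], [0.018, 0, 0, 0, 0, 0], [0.024, 0, 0, 0, 0, 0], [0.028, 0, 0, 0, 0, 0], [0.028, 0, 0, 0, 0, 0]]}'
python3 -c "
from h import *
print(wheel(),wheel('side'))"
```

```text
clock: 8.7
position: [427.1, 76.4, 210.5]
ee_rot: [-0.707, 0.707, 0.001, -0.003]
contact_force: [-0.1, 0.2, 1.0]
gripper_width: -0.3
grasp_force: 0.0
clock: 9.7
position: [440.2, 15.4, 221.2]
ee_rot: [0.708, -0.706, 0.007, -0.015]
contact_force: [9.1, 11.2, 10.5]
gripper_width: -0.1
grasp_force: 7.8
clock: 10.3
position: [437.1, -14.6, 218.3]
ee_rot: [0.707, -0.707, 0.006, -0.01]
contact_force: [8.6, 8.9, 3.0]
gripper_width: -0.1
grasp_force: 5.2
[(3.3, 12.0), (3.4, 11.0)] [(3.7, 11.0), (3.8, 12.0)]
```

Converted, 3 mm is 0.003, 6 mm is 0.006.

```bash
python3 jog.py '{"segments": [[0.003, 0, 0, 0, 0, 0], [0.006, 0, 0, 0, 0, 0], [0.006, 0, 0, 0, 0, 0], [0.006, 0, 0, 0, 0, 0]]}'
python3 -c "
from h import *
print(wheel(),wheel('side'))"
python3 jog.py '{"segments": [[-0.008, 0, 0, 0, 0, 0], [-0.008, 0, -0.04, 0, 0, 0], [-0.008, 0, -0.06, 0, 0, 0]]}'
python3 -c "
from h import *
print(wheel(),wheel('side'))
i=arm.get_image('scene');s=arm.get_image('side')
cv2.imwrite('pics/l1.png',np.hstack([cv2.resize(i[100:400,200:500],(400,400)),cv2.resize(s[100:400,220:420],(267,400))]))"
```

```text
clock: 10.8
position: [436.2, -20.4, 217.4]
ee_rot: [0.707, -0.707, 0.005, -0.009]
contact_force: [8.1, 8.7, -0.3]
gripper_width: -0.1
grasp_force: 5.1
[(3.4, 15.0), (3.7, 14.0)] [(6.4, 15.0), (6.4, 14.0)]
clock: 11.2
position: [430.0, -15.3, 276.4]
ee_rot: [-0.707, 0.707, -0.002, 0.002]
contact_force: [0.6, -0.4, -0.0]
gripper_width: 0.3
grasp_force: 0.0
[(1.8, 16.0), (2.3, 15.0)] [(2.0, 16.0), (2.0, 15.0)]
```

View pics/l1.png

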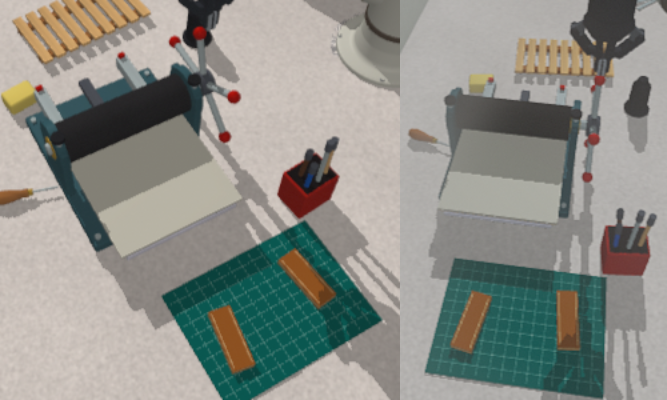

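```bash
python3 jog.py '{"segments": [[-0.045, 0, 0, 0, 0, 0], [-0.095, 0, 0, 0, 0, 0], [-0.145, -0.002, 0, 0, 0, 0], [-0.195, -0.004, 0, 0, 0, -0.05], [-0.245, -0.006, 0, 0, 0, -0.1], [-0.295, -0.008, 0.02, 0, 0, -0.105], [-0.34, -0.008, 0.05, 0, 0, -0.105], [-0.35, -0.008, 0.076, 0, 0, -0.105], [-0.35, -0.008, 0.076, 0, 0, -0.105], [-0.35, -0.008, 0.076, 0, 0, -0.105]]}' 60
python3 - <<'E'
from h import *
d=lambda u,v:(200+u*.75,100+v*.75)
print(onz("scene",d(125,254),75),onz("scene",d(242,188),75))
s=arm.read_state();c=arm.get_calibration("wrist");i=arm.get_image("wrist");cv2.imwrite("pics/w1.png",i)
print(s["position"],c, proj("wrist",[437.5,335.5,15]),proj("wrist",s["position"]))
E
```

```text
clock: 12.4
position: [436.9, 334.6, 195.4]
ee_rot: [0.743, -0.669, 0.0, 0.002]
contact_force: [0.3, -0.8, 0.2]
gripper_width: 60.1
grasp_force: 0.0
[686.23376761 189.82513763  75.        ] [465.11707412 174.91840695  75.        ]
[436.89370785 334.61407874 195.41497508] {'K': array([[311.86662225,   0.        , 318.90335126],
       [  0.        , 311.86662225, 199.20393131],
       [  0.        ,   0.        ,   1.        ]]), 'rvec': array([-0.16247837,  3.08772752,  0.44664386]), 'tvec': array([ 470.43354904, -297.59801994,  248.77110476])} [319.91862185 181.3570036 ] [322.77595986 270.50605728]
```

View pics/w1.png

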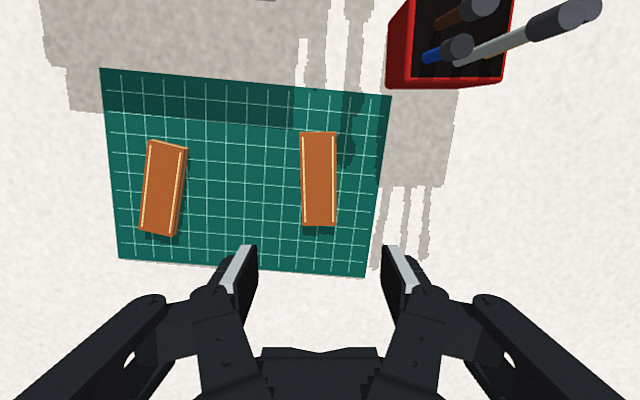

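Run:
```python
from h import *
r=lambda i,x,y,w,h,s:cv2.resize(i[y:y+h,x:x+w],None,fx=s,fy=s,interpolation=cv2.INTER_CUBIC)
a=arm.get_image("scene");b=arm.get_image("side")
cv2.imwrite("pics/c4.png",np.hstack([r(a,255,180,160,120,2.5),r(b,235,180,160,120,2.5)]))
for n in("scene","side"): print([proj(n,[x,y,75]).round(1).tolist() for x in(476,696) for y in (182,194)])
```

```text
[[379.0, 245.5], [382.0, 249.8], [287.7, 289.5], [290.4, 294.2]]
[[338.0, 263.9], [337.4, 268.2], [248.4, 252.0], [247.1, 256.0]]
```

View pics/c4.png

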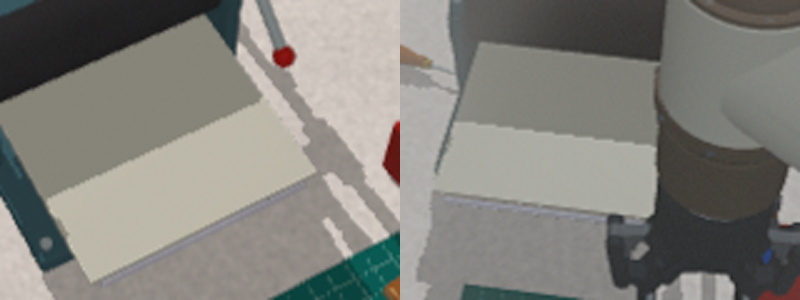

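The scene crop has the bed's left corners at (291.8,293.2) and (380.6,249.6), which puts the edge near y=193. The bed is therefore close to its left stop. Now I'll grasp the near panel.

Converted, 174 mm is 0.174, 170 mm is 0.17.

```bash
python3 jog.py '{"segments": [[0, 0, 0.045, 0, 0, 0], [0, 0, 0.09, 0, 0, 0], [0, 0, 0.13, 0, 0, 0], [0, 0, 0.155, 0, 0, 0], [0, 0, 0.17, 0, 0, 0], [0, 0, 0.174, 0, 0, 0], [0, 0, 0.174, 0, 0, 0]]}' 55
python3 jog.py '{"segments": [[0, 0, 0, 0, 0, 0], [0, 0, 0, 0, 0, 0], [0, 0, 0, 0, 0, 0], [0, 0, 0, 0, 0, 0]]}' 38
python3 jog.py '{"segments": [[0, 0, 0, 0, 0, 0], [0, 0, 0, 0, 0, 0], [0, 0, 0, 0, 0, 0], [0, 0, 0, 0, 0, 0]]}' 36
python3 jog.py '{"segments": [[0, 0, 0, 0, 0, 0], [0, 0, 0, 0, 0, 0], [0, 0, 0, 0, 0, 0], [0, 0, 0, 0, 0, 0]]}' 35
```

```text
clock: 13.25
position: [437.8, 335.4, 23.2]
ee_rot: [0.743, -0.669, 0.0, -0.001]
contact_force: [0.4, -0.1, 0.1]
gripper_width: 55.1
grasp_force: 0.0
clock: 13.65
position: [437.3, 335.8, 23.0]
ee_rot: [0.743, -0.669, -0.0, -0.001]
contact_force: [1.0, 0.5, -0.3]
gripper_width: 38.1
grasp_force: 0.0
clock: 14.05
position: [437.3, 335.7, 22.7]
ee_rot: [0.743, -0.669, 0.0, -0.0]
contact_force: [0.1, -0.3, 4.2]
gripper_width: 35.8
grasp_force: 2.9
clock: 14.45
position: [437.3, 335.7, 22.8]
ee_rot: [0.743, -0.669, 0.0, -0.0]
contact_force: [-1.7, -0.9, 5.7]
gripper_width: 35.0
grasp_force: 19.5
```

```bash
python3 jog.py '{"segments": [[0, 0, 0, 0, 0, 0], [0, 0, 0, 0, 0, 0], [0, 0, -0.01, 0, 0, 0], [0, 0, -0.03, 0, 0, 0], [0, 0, -0.03, 0, 0, 0]]}' 34.5
python3 jog.py '{"segments": [[0, 0, -0.04, 0, 0, 0], [0, 0, -0.08, 0, 0, 0], [0, 0, -0.12, 0, 0, 0], [0, 0, -0.12, 0, 0, 0]]}'
```

```text
clock: 14.95
position: [438.2, 336.8, 54.6]
ee_rot: [0.743, -0.669, -0.0, -0.002]
contact_force: [-0.3, 0.2, -0.6]
gripper_width: 35.0
grasp_force: 28.8
clock: 15.35
position: [439.4, 338.0, 178.0]
ee_rot: [0.744, -0.669, 0.0, -0.006]
contact_force: [-0.2, 0.6, -0.7]
gripper_width: 35.2
grasp_force: 28.9
```

```bash
python3 jog.py '{"segments": [[0.01, -0.02, 0, 0, 0, 0], [0.04, -0.04, 0, 0, 0, 0.03], [0.085, -0.055, 0, 0, 0, 0.06], [0.13, -0.065, 0, 0, 0, 0.1], [0.175, -0.075, 0, 0, 0, 0.1], [0.22, -0.075, 0, 0, 0, 0.1], [0.25, -0.075, 0.02, 0, 0, 0.1], [0.261, -0.075, 0.05, 0, 0, 0.1], [0.261, -0.075, 0.06, 0, 0, 0.1], [0.261, -0.075, 0.06, 0, 0, 0.1]]}'
python3 -c "
from h import *
from scipy.spatial.transform import Rotation as R
print(R.from_quat(arm.read_state()['ee_rot']).as_matrix().round(3))"
```

```text
clock: 16.35
position: [537.8, 83.3, 110.1]
ee_rot: [0.709, -0.706, -0.001, 0.002]
contact_force: [-0.7, 1.1, -0.4]
gripper_width: 35.0
grasp_force: 28.9
[[ 0.004 -1.    -0.005]
 [-1.    -0.004 -0.002]
 [ 0.002  0.005 -1.   ]]
```

Converted, 11 mm is 0.011, -3 mm is -0.003.

```bash
python3 jog.py '{"segments": [[0, -0.003, 0.006, 0, 0, 0], [0, -0.003, 0.011, 0, 0, 0], [0, -0.003, 0.013, 0, 0, 0], [0, -0.003, 0.013, 0, 0, 0], [0, -0.003, 0.013, 0, 0, 0]]}'
```

```text
clock: 16.85
position: [542.2, 84.2, 99.7]
ee_rot: [0.709, -0.705, 0.0, -0.0]
contact_force: [1.2, 0.5, -0.2]
gripper_width: 35.0
grasp_force: 28.9
```

Converted, 2 mm is 0.002.

```bash
python3 jog.py '{"segments": [[0, 0, 0.002, 0, 0, 0], [0, 0, 0.002, 0, 0, 0], [0, 0, 0.002, 0, 0, 0]]}'
python3 jog.py '{"segments": [[0, 0, 0.002, 0, 0, 0], [0, 0, 0.002, 0, 0, 0], [0, 0, 0.002, 0, 0, 0]]}'
```

```text
clock: 17.15
position: [542.0, 83.8, 97.4]
ee_rot: [0.709, -0.705, 0.0, -0.0]
contact_force: [-0.1, -1.0, -0.2]
gripper_width: 35.2
grasp_force: 28.9
clock: 17.45
position: [542.0, 83.8, 95.2]
ee_rot: [0.709, -0.705, -0.0, 0.0]
contact_force: [0.1, 0.2, 0.4]
gripper_width: 35.1
grasp_force: 28.9
```

Converted, 1 mm is 0.001.

```bash
python3 jog.py '{"segments": [[0, 0, 0.001, 0, 0, 0], [0, 0, 0.001, 0, 0, 0], [0, 0, 0.001, 0, 0, 0]]}'
python3 jog.py '{"segments": [[0, 0, 0, 0, 0, 0], [0, 0, 0, 0, 0, 0], [0, 0, 0, 0, 0, 0], [0, 0, 0, 0, 0, 0]]}' 46
python3 jog.py '{"segments": [[0, 0, -0.02, 0, 0, 0], [0, 0, -0.06, 0, 0, 0], [0, 0, -0.08, 0, 0, 0], [0, 0, -0.08, 0, 0, 0]]}'
python3 - <<'E'
from h import *
r=lambda i,x,y,w,h,s:cv2.resize(i[y:y+h,x:x+w],None,fx=s,fy=s,interpolation=cv2.INTER_CUBIC)
a=arm.get_image("scene");b=arm.get_image("wrist")
cv2.imwrite("pics/c5.png",np.hstack([r(a,240,180,250,220,1.6),cv2.resize(b,(400,250)) if 0 else cv2.copyMakeBorder(cv2.resize(b,(400,250)),0,102,0,0,0)]))
print([proj("scene",p).round(1).tolist() for p in ([596.2,363.5,15],[541,84,87])])
print([proj("wrist",p).round(1).tolist() for p in ([596.2,363.5,15],[541,84,87])])
E
```

```text
clock: 17.75
position: [542.2, 83.8, 94.8]
ee_rot: [0.709, -0.705, 0.0, -0.0]
contact_force: [-1.2, -0.6, 4.4]
gripper_width: 35.3
grasp_force: 29.4
clock: 18.15
position: [542.0, 83.8, 94.1]
ee_rot: [0.709, -0.705, -0.0, 0.0]
contact_force: [0.1, 0.3, 0.3]
gripper_width: 45.9
grasp_force: 0.0
clock: 18.55
position: [544.0, 84.5, 177.8]
ee_rot: [0.709, -0.705, 0.002, -0.003]
contact_force: [-0.1, -0.1, -0.4]
gripper_width: 46.0
grasp_force: 0.0
[[373.9, 354.3], [330.6, 220.9]]
[[273.3, 411.7], [321.5, 210.5]]
```

View pics/c5.png

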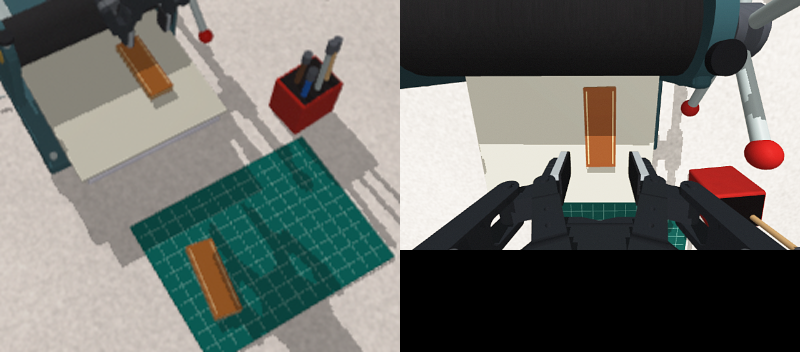

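The manual's scale: shifts go in m. Converting my numbers, -40 mm is -0.04, -279 mm is -0.279.

```bash
python3 jog.py '{"segments": [[-0.045, -0.01, 0, 0, 0, 0], [-0.09, -0.02, 0, 0, 0, 0.05], [-0.135, -0.03, 0, 0, 0, 0.1], [-0.18, -0.04, 0, 0, 0, 0.15], [-0.225, -0.05, 0, 0, 0, 0.15], [-0.268, -0.056, 0.005, 0, 0, 0.15], [-0.279, -0.056, 0.03, 0, 0, 0.15], [-0.279, -0.056, 0.03, 0, 0, 0.15], [-0.279, -0.056, 0.03, 0, 0, 0.15]]}' 55
python3 - <<'E'
from h import *
s=arm.read_state();i=arm.get_image("wrist");h=cv2.cvtColor(i,cv2.COLOR_BGR2HSV)
b=((h[...,0]>6)&(h[...,0]<16)&(h[...,1]>150)&(h[...,2]>90)).astype('uint8')
b=cv2.morphologyEx(b,cv2.MORPH_CLOSE,np.ones((7,7),np.uint8))
print(s["position"],proj("wrist",[596.2,363.5,15]))
for k in cv2.findContours(b,0,1)[0]:
    if cv2.contourArea(k)>800:
        r=cv2.minAreaRect(k);print(cv2.contourArea(k),r,[onz("wrist",q,15).round(1).tolist() for q in cv2.boxPoints(r)],onz("wrist",r[0],15))
E
```

```text
clock: 19.55
position: [595.8, 362.3, 141.9]
ee_rot: [-0.654, 0.756, -0.0, -0.002]
contact_force: [0.4, -0.8, 0.2]
gripper_width: 54.6
grasp_force: 0.0
[595.77375986 362.28764825 141.91765524] [320.52440967 196.26260784]
4532.5 ((318.0, 191.0), (110.0, 44.0), 90.0) [[608.5, 310.8, 15.0], [573.5, 315.9, 15.0], [585.6, 411.7, 15.0], [624.4, 406.0, 15.0]] [597.65018878 358.60801825  15.        ]
```

```bash
python3 jog.py '{"segments": [[0, -0.001, 0.04, 0, 0, 0], [0, -0.001, 0.08, 0, 0, 0], [0, -0.001, 0.105, 0, 0, 0], [0, -0.001, 0.117, 0, 0, 0], [0, -0.001, 0.119, 0, 0, 0], [0, -0.001, 0.119, 0, 0, 0]]}' 50
python3 jog.py '{"segments": [[0, 0, 0, 0, 0, 0], [0, 0, 0, 0, 0, 0], [0, 0, 0, 0, 0, 0], [0, 0, 0, 0, 0, 0]]}' 36
python3 jog.py '{"segments": [[0, 0, 0, 0, 0, 0], [0, 0, 0, 0, 0, 0], [0, 0, 0, 0, 0, 0], [0, 0, 0, 0, 0, 0]]}' 34.5
```

```text
clock: 20.2
position: [598.7, 363.1, 26.9]
ee_rot: [-0.654, 0.757, -0.0, 0.001]
contact_force: [-0.3, 0.8, 0.9]
gripper_width: 49.5
grasp_force: 0.0
clock: 20.6
position: [598.0, 363.3, 26.1]
ee_rot: [-0.654, 0.756, -0.0, 0.001]
contact_force: [0.6, -0.4, 0.6]
gripper_width: 36.0
grasp_force: 0.2
clock: 21.0
position: [598.0, 363.3, 26.3]
ee_rot: [-0.654, 0.756, -0.0, 0.001]
contact_force: [-1.4, -0.7, 4.7]
gripper_width: 35.2
grasp_force: 25.2
```

Converted, 3.5 mm is 0.0035, 2 mm is 0.002.

```bash
python3 jog.py '{"segments": [[0, 0, 0, 0, 0, 0], [0, 0, 0, 0, 0, 0], [0, 0, 0.002, 0, 0, 0], [0, 0, 0.0035, 0, 0, 0], [0, 0, 0.0035, 0, 0, 0], [0, 0, 0.0035, 0, 0, 0]]}' 42
python3 jog.py '{"segments": [[0, 0, 0, 0, 0, 0], [0, 0, 0, 0, 0, 0], [0, 0, 0, 0, 0, 0], [0, 0, 0, 0, 0, 0]]}' 34.5
python3 jog.py '{"segments": [[0, 0, -0.01, 0, 0, 0], [0, 0, -0.04, 0, 0, 0], [0, 0, -0.08, 0, 0, 0], [0, 0, -0.12, 0, 0, 0], [0, 0, -0.15, 0, 0, 0], [0, 0, -0.15, 0, 0, 0], [0, 0, -0.15, 0, 0, 0]]}'
```

```text
clock: 21.6
position: [597.6, 362.9, 21.5]
ee_rot: [-0.654, 0.756, 0.0, -0.0]
contact_force: [0.3, -0.5, -0.4]
gripper_width: 42.0
grasp_force: 0.0
clock: 22.0
position: [597.7, 363.0, 21.9]
ee_rot: [-0.654, 0.756, 0.0, 0.0]
contact_force: [0.1, 0.6, 0.4]
gripper_width: 35.4
grasp_force: 29.8
clock: 22.7
position: [597.6, 363.1, 173.3]
ee_rot: [-0.654, 0.757, 0.0, 0.001]
contact_force: [-1.1, -0.6, -0.6]
gripper_width: 35.2
grasp_force: 29.8
```

```bash
python3 jog.py '{"segments": [[0.04, -0.015, 0, 0, 0, -0.03], [0.085, -0.03, 0, 0, 0, -0.07], [0.13, -0.045, 0, 0, 0, -0.11], [0.175, -0.055, 0, 0, 0, -0.15], [0.215, -0.065, 0, 0, 0, -0.15], [0.255, -0.072, 0.01, 0, 0, -0.15], [0.271, -0.073, 0.04, 0, 0, -0.15], [0.271, -0.073, 0.065, 0, 0, -0.15], [0.271, -0.073, 0.065, 0, 0, -0.15], [0.271, -0.073, 0.065, 0, 0, -0.15]]}'
python3 jog.py '{"segments": [[0, 0, 0.006, 0, 0, 0], [0, 0, 0.009, 0, 0, 0], [0, 0, 0.009, 0, 0, 0], [0, 0, 0.009, 0, 0, 0]]}'
```

```text
clock: 23.7
position: [630.4, 84.1, 106.0]
ee_rot: [0.709, -0.705, -0.0, 0.001]
contact_force: [0.5, 1.0, -0.2]
gripper_width: 35.1
grasp_force: 29.8
clock: 24.1
position: [630.9, 84.6, 98.3]
ee_rot: [0.709, -0.705, 0.0, -0.0]
contact_force: [0.5, 0.4, 0.2]
gripper_width: 34.9
grasp_force: 29.8
```

Converted, 3 mm is 0.003, 2 mm is 0.002.

```bash
python3 jog.py '{"segments": [[0, 0, 0.002, 0, 0, 0], [0, 0, 0.003, 0, 0, 0], [0, 0, 0.003, 0, 0, 0]]}'
python3 jog.py '{"segments": [[0, 0, 0.001, 0, 0, 0], [0, 0, 0.001, 0, 0, 0], [0, 0, 0.001, 0, 0, 0]]}'
python3 jog.py '{"segments": [[0, 0, 0.001, 0, 0, 0], [0, 0, 0.001, 0, 0, 0], [0, 0, 0.001, 0, 0, 0]]}'
```

```text
clock: 24.4
position: [630.6, 84.2, 94.7]
ee_rot: [0.709, -0.705, -0.0, 0.0]
contact_force: [-0.9, 0.6, 0.1]
gripper_width: 35.0
grasp_force: 29.8
clock: 24.7
position: [630.8, 84.2, 93.9]
ee_rot: [0.709, -0.705, 0.0, -0.0]
contact_force: [-0.4, 0.5, -0.4]
gripper_width: 35.5
grasp_force: 29.8
clock: 25.0
position: [630.8, 84.2, 93.5]
ee_rot: [0.709, -0.705, 0.0, -0.0]
contact_force: [-1.6, -0.5, 4.6]
gripper_width: 34.9
grasp_force: 30.4
```

Converted, -30 mm is -0.03, -215 mm is -0.215.

```bash
python3 jog.py '{"segments": [[0, 0, 0, 0, 0, 0], [0, 0, 0, 0, 0, 0], [0, 0, 0, 0, 0, 0], [0, 0, -0.03, 0, 0, 0], [0, 0, -0.08, 0, 0, 0], [0, 0, -0.13, 0, 0, 0], [0, 0, -0.18, 0, 0, 0], [0, 0, -0.215, 0, 0, 0], [0, 0, -0.215, 0, 0, 0]]}' 46
python3 jog.py '{"segments": [[0.03, 0.038, 0, 0, 0, 0], [0.055, 0.076, 0, 0, 0, 0], [0.08, 0.114, 0, 0, 0, 0], [0.11, 0.152, 0, 0, 0, 0], [0.135, 0.19, 0, 0, 0, 0], [0.16, 0.203, 0, 0, 0, 0], [0.16, 0.203, 0, 0, 0, 0], [0.16, 0.203, 0, 0, 0, 0], [0.16, 0.203, 0, 0, 0, 0]]}' 0
python3 - <<'E'
from h import *
r=lambda i,x,y,w,h,s:cv2.resize(i[y:y+h,x:x+w],None,fx=s,fy=s,interpolation=cv2.INTER_CUBIC)
print(wheel(),wheel("side"))
a=arm.get_image("scene");b=arm.get_image("side")
cv2.imwrite("pics/c6.png",np.hstack([r(a,230,130,200,180,2),r(b,220,120,200,180,2)]))
E
```

```text
clock: 25.9
position: [633.1, 84.5, 314.9]
ee_rot: [0.709, -0.705, 0.004, -0.006]
contact_force: [0.2, 0.2, -1.1]
gripper_width: 45.9
grasp_force: 0.0
clock: 26.8
position: [428.9, -76.4, 307.3]
ee_rot: [0.709, -0.705, -0.0, 0.0]
contact_force: [-0.0, -0.2, -0.1]
gripper_width: -0.0
grasp_force: 0.0
[(1.9, 16.0), (2.0, 15.0)] [(2.1, 16.0), (2.2, 15.0)]
```

View pics/c6.png

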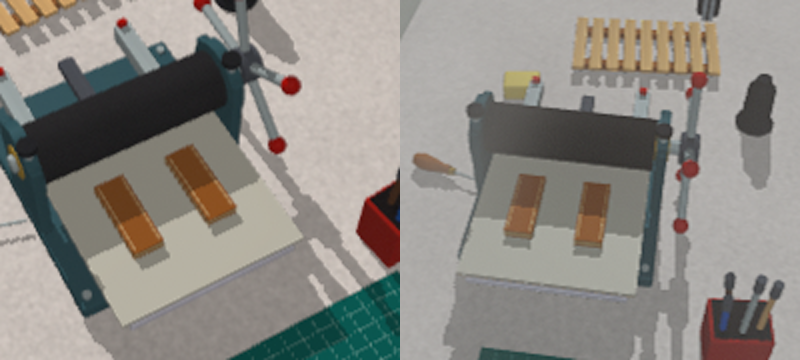

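The scene view shows both panels lying flat on the bed at (128,215) and (200,183) in the crop. Next I'll wind the bed to the right.

Converted, 40 mm is 0.04, -36 mm is -0.036.

```bash
python3 jog.py '{"segments": [[0, 0, 0.04, 0, 0, 0], [0, 0, 0.08, 0, 0, 0], [0, 0, 0.095, 0, 0, 0], [0, 0, 0.095, 0, 0, 0], [-0.006, 0, 0.095, 0, 0, 0], [-0.012, 0, 0.095, 0, 0, 0], [-0.018, 0, 0.095, 0, 0, 0], [-0.024, 0, 0.095, 0, 0, 0], [-0.03, 0, 0.095, 0, 0, 0], [-0.036, 0, 0.095, 0, 0, 0]]}'
python3 jog.py '{"segments": [[-0.005, 0, 0, 0, 0, 0], [-0.01, 0, 0, 0, 0, 0], [-0.015, 0, 0, 0, 0, 0], [-0.02, 0, 0, 0, 0, 0], [-0.025, 0, 0, 0, 0, 0], [-0.03, 0, 0, 0, 0, 0]]}'
python3 jog.py '{"segments": [[-0.005, 0, 0, 0, 0, 0], [-0.01, 0, 0, 0, 0, 0], [-0.015, 0, 0, 0, 0, 0], [-0.02, 0, 0, 0, 0, 0], [-0.025, 0, 0, 0, 0, 0], [-0.03, 0, 0, 0, 0, 0], [-0.034, 0, 0, 0, 0, 0], [-0.034, 0, 0, 0, 0, 0]]}'
python3 -c "
from h import *
print(wheel(),wheel('side'))"
```

```text
clock: 28.0
position: [429.3, -42.2, 215.9]
ee_rot: [0.709, -0.705, 0.003, 0.0]
contact_force: [-0.8, -10.3, 6.9]
gripper_width: -0.4
grasp_force: 5.3
clock: 28.6
position: [428.9, -11.8, 214.8]
ee_rot: [0.709, -0.705, 0.002, 0.0]
contact_force: [3.3, -10.8, -1.4]
gripper_width: -0.2
grasp_force: 5.1
clock: 29.4
position: [425.7, 20.7, 212.5]
ee_rot: [0.709, -0.705, 0.0, 0.004]
contact_force: [-0.0, -11.0, -3.3]
gripper_width: -0.1
grasp_force: 5.8
[(2.4, 39.0), (2.5, 38.0)] [(9.2, 39.0), (9.2, 40.0)]
```

Converted, 130 mm is 0.13, 8 mm is 0.008.

```bash
python3 jog.py '{"segments": [[0.008, 0, 0, 0, 0, 0], [0.008, 0, -0.04, 0, 0, 0], [0.03, 0, -0.062, 0, 0, 0], [0.075, 0, -0.062, 0, 0, 0], [0.12, 0, -0.06, 0, 0, 0], [0.13, 0, -0.03, 0, 0, 0], [0.13, 0, 0, 0, 0, 0], [0.13, 0, 0, 0, 0, 0]]}'
python3 jog.py '{"segments": [[-0.008, 0, 0, 0, 0, 0], [-0.016, 0, 0, 0, 0, 0], [-0.024, 0, 0, 0, 0, 0], [-0.03, 0, 0, 0, 0, 0], [-0.036, 0, 0, 0, 0, 0], [-0.042, 0, 0, 0, 0, 0], [-0.048, 0, 0, 0, 0, 0], [-0.054, 0, 0, 0, 0, 0], [-0.06, 0, 0, 0, 0, 0], [-0.066, 0, 0, 0, 0, 0]]}'
python3 jog.py '{"segments": [[-0.006, 0, 0, 0, 0, 0], [-0.012, 0, 0, 0, 0, 0], [-0.018, 0, 0, 0, 0, 0], [-0.024, 0, 0, 0, 0, 0], [-0.03, 0, 0, 0, 0, 0], [-0.036, 0, 0, 0, 0, 0], [-0.042, 0, 0, 0, 0, 0], [-0.048, 0, 0, 0, 0, 0], [-0.054, 0, 0, 0, 0, 0], [-0.064, 0, 0, 0, 0, 0]]}'
python3 -c "
from h import *
print(wheel(),wheel('side'))"
```

```text
clock: 30.3
position: [426.7, -107.0, 210.5]
ee_rot: [0.708, -0.706, -0.002, 0.002]
contact_force: [-0.3, -0.1, -0.9]
gripper_width: 0.4
grasp_force: 0.0
clock: 31.3
position: [429.9, -41.6, 217.1]
ee_rot: [0.71, -0.704, 0.003, -0.0]
contact_force: [-1.1, -11.1, 6.3]
gripper_width: -0.2
grasp_force: 5.3
clock: 32.3
position: [426.4, 20.9, 213.7]
ee_rot: [0.709, -0.705, 0.001, 0.004]
contact_force: [2.5, -18.4, -12.0]
gripper_width: -0.1
grasp_force: 9.3
[(2.3, 39.0), (2.5, 38.0)] [(9.9, 39.0), (9.9, 38.0)]
```

Converted, 130 mm is 0.13, 120 mm is 0.12.

```bash
python3 jog.py '{"segments": [[0.008, 0, 0, 0, 0, 0], [0.008, 0, -0.04, 0, 0, 0], [0.03, 0, -0.062, 0, 0, 0], [0.075, 0, -0.062, 0, 0, 0], [0.12, 0, -0.06, 0, 0, 0], [0.13, 0, -0.03, 0, 0, 0], [0.13, 0, 0, 0, 0, 0], [0.13, 0, 0, 0, 0, 0]]}'
python3 jog.py '{"segments": [[-0.008, 0, 0, 0, 0, 0], [-0.016, 0, 0, 0, 0, 0], [-0.024, 0, 0, 0, 0, 0], [-0.03, 0, 0, 0, 0, 0], [-0.036, 0, 0, 0, 0, 0], [-0.042, 0, 0, 0, 0, 0], [-0.048, 0, 0, 0, 0, 0], [-0.054, 0, 0, 0, 0, 0], [-0.06, 0, 0, 0, 0, 0], [-0.066, 0, 0, 0, 0, 0]]}'
python3 jog.py '{"segments": [[-0.006, 0, 0, 0, 0, 0], [-0.012, 0, 0, 0, 0, 0], [-0.018, 0, 0, 0, 0, 0], [-0.024, 0, 0, 0, 0, 0], [-0.03, 0, 0, 0, 0, 0], [-0.036, 0, 0, 0, 0, 0], [-0.042, 0, 0, 0, 0, 0], [-0.048, 0, 0, 0, 0, 0], [-0.054, 0, 0, 0, 0, 0], [-0.064, 0, 0, 0, 0, 0]]}'
python3 - <<'E'
from h import *
r=lambda i,x,y,w,h,s:cv2.resize(i[y:y+h,x:x+w],None,fx=s,fy=s,interpolation=cv2.INTER_CUBIC)
print(wheel(),wheel("side"))
a=arm.get_image("scene");b=arm.get_image("side")
cv2.imwrite("pics/c7.png",np.hstack([r(a,210,130,200,180,2),r(b,220,120,200,180,2)]))
E
```

```text
clock: 33.2
position: [427.5, -106.6, 211.4]
ee_rot: [0.709, -0.706, -0.002, 0.001]
contact_force: [-1.4, -0.3, 0.1]
gripper_width: -0.4
grasp_force: 0.0
clock: 34.2
position: [430.0, -41.5, 217.3]
ee_rot: [0.71, -0.704, 0.004, -0.001]
contact_force: [-1.5, -9.3, 6.9]
gripper_width: -0.0
grasp_force: 5.2
clock: 35.2
position: [426.5, 21.0, 213.8]
ee_rot: [0.709, -0.705, 0.001, 0.004]
contact_force: [2.2, -18.6, -13.5]
gripper_width: -0.2
grasp_force: 9.4
[(2.3, 39.0), (2.3, 38.0)] [(9.8, 38.0), (9.9, 39.0)]
```

View pics/c7.png

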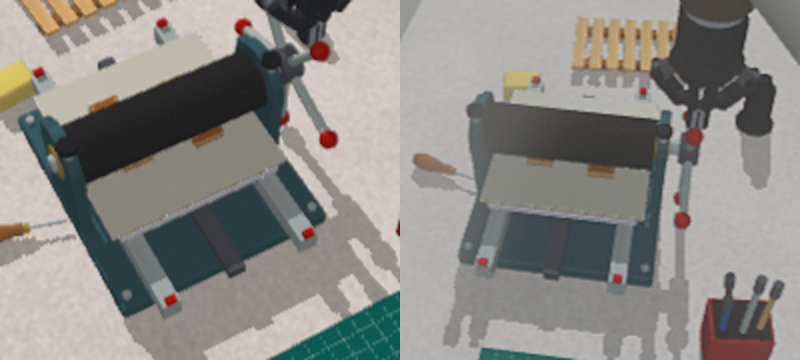

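Converted, 8 mm is 0.008, 130 mm is 0.13.

```bash
python3 jog.py '{"segments": [[0.008, 0, 0, 0, 0, 0], [0.008, 0, -0.04, 0, 0, 0], [0.03, 0, -0.062, 0, 0, 0], [0.075, 0, -0.062, 0, 0, 0], [0.12, 0, -0.06, 0, 0, 0], [0.13, 0, -0.03, 0, 0, 0], [0.13, 0, 0, 0, 0, 0], [0.13, 0, 0, 0, 0, 0]]}'
python3 jog.py '{"segments": [[-0.008, 0, 0, 0, 0, 0], [-0.016, 0, 0, 0, 0, 0], [-0.024, 0, 0, 0, 0, 0], [-0.03, 0, 0, 0, 0, 0], [-0.036, 0, 0, 0, 0, 0], [-0.042, 0, 0, 0, 0, 0], [-0.048, 0, 0, 0, 0, 0], [-0.054, 0, 0, 0, 0, 0], [-0.06, 0, 0, 0, 0, 0], [-0.066, 0, 0, 0, 0, 0]]}'
python3 jog.py '{"segments": [[-0.006, 0, 0, 0, 0, 0], [-0.012, 0, 0, 0, 0, 0], [-0.018, 0, 0, 0, 0, 0], [-0.024, 0, 0, 0, 0, 0], [-0.03, 0, 0, 0, 0, 0], [-0.036, 0, 0, 0, 0, 0], [-0.042, 0, 0, 0, 0, 0], [-0.048, 0, 0, 0, 0, 0], [-0.054, 0, 0, 0, 0, 0], [-0.064, 0, 0, 0, 0, 0]]}'
python3 -c "
from h import *
print(wheel(),wheel('side'))"
python3 jog.py '{"segments": [[0.008, 0, 0, 0, 0, 0], [0.008, 0, -0.04, 0, 0, 0], [0.03, 0, -0.062, 0, 0, 0], [0.075, 0, -0.062, 0, 0, 0], [0.12, 0, -0.06, 0, 0, 0], [0.13, 0, -0.03, 0, 0, 0], [0.13, 0, 0, 0, 0, 0], [0.13, 0, 0, 0, 0, 0]]}'
python3 jog.py '{"segments": [[-0.008, 0, 0, 0, 0, 0], [-0.016, 0, 0, 0, 0, 0], [-0.024, 0, 0, 0, 0, 0], [-0.03, 0, 0, 0, 0, 0], [-0.036, 0, 0, 0, 0, 0], [-0.042, 0, 0, 0, 0, 0], [-0.048, 0, 0, 0, 0, 0], [-0.054, 0, 0, 0, 0, 0], [-0.06, 0, 0, 0, 0, 0], [-0.066, 0, 0, 0, 0, 0]]}'
python3 jog.py '{"segments": [[-0.006, 0, 0, 0, 0, 0], [-0.012, 0, 0, 0, 0, 0], [-0.018, 0, 0, 0, 0, 0], [-0.024, 0, 0, 0, 0, 0], [-0.028, 0, 0, 0, 0, 0], [-0.028, 0, 0, 0, 0, 0]]}'
python3 -c "
from h import *
print(wheel(),wheel('side'))"
```

```text
clock: 36.2
position: [427.6, -106.5, 211.6]
ee_rot: [0.709, -0.706, -0.001, 0.001]
contact_force: [-0.8, 1.4, 0.3]
gripper_width: -0.2
grasp_force: 0.0
clock: 37.2
position: [430.0, -41.5, 217.4]
ee_rot: [0.71, -0.704, 0.004, -0.001]
contact_force: [-1.9, -10.9, 6.5]
gripper_width: 0.0
grasp_force: 5.3
clock: 38.2
position: [426.5, 21.0, 213.8]
ee_rot: [0.709, -0.705, 0.001, 0.004]
contact_force: [2.7, -18.5, -13.0]
gripper_width: 0.1
grasp_force: 9.4
[(2.3, 38.0), (2.3, 39.0)] [(10.0, 38.0), (10.0, 39.0)]
clock: 39.1
position: [427.6, -106.6, 211.6]
ee_rot: [0.709, -0.706, -0.001, 0.001]
contact_force: [-0.1, 0.9, 0.3]
gripper_width: 0.1
grasp_force: 0.0
clock: 40.1
position: [430.1, -41.5, 217.4]
ee_rot: [0.71, -0.704, 0.004, -0.001]
contact_force: [-1.2, -10.2, 5.8]
gripper_width: -0.2
grasp_force: 5.3
clock: 40.7
position: [429.7, -12.5, 216.2]
ee_rot: [0.71, -0.704, 0.003, -0.001]
contact_force: [0.2, -7.1, 2.1]
gripper_width: 0.2
grasp_force: 3.3
[(1.7, 59.0), (2.3, 58.0)] [(6.9, 56.0), (6.9, 55.0)]
```

```bash
python3 jog.py '{"segments": [[-0.002, 0, 0, 0, 0, 0], [-0.004, 0, 0, 0, 0, 0], [-0.004, 0, 0, 0, 0, 0], [-0.004, 0, 0, 0, 0, 0]]}'
python3 jog.py '{"segments": [[0.008, 0, 0, 0, 0, 0], [0.008, 0, -0.04, 0, 0, 0], [0.008, 0, -0.085, 0, 0, 0], [0.05, 0, -0.095, 0, 0, 0], [0.096, 0, -0.095, 0, 0, 0], [0.096, -0.04, -0.095, 0, 0, 0], [0.096, -0.08, -0.095, 0, 0, 0], [0.096, -0.112, -0.075, 0, 0, 0], [0.096, -0.112, -0.075, 0, 0, 0], [0.096, -0.112, -0.075, 0, 0, 0]]}' 50
python3 - <<'E'
from h import *
print(wheel(),wheel("side"))
s=arm.read_state();i=arm.get_image("wrist");cv2.imwrite("pics/w2.png",i);print(s["position"],s["ee_rot"])
a=arm.get_image("scene");cv2.imwrite("pics/s2.png",a)
np.savez("w2.npz",**{k:np.array(v) for k,v in arm.get_calibration("wrist").items()})
cv2.imwrite("pics/c8.png",np.hstack([i[100:400,100:540],cv2.resize(a[110:260,210:360],None,fx=2,fy=2,interpolation=2)]))
print([proj("wrist",p).round().tolist() for p in ([541,-111,87],[630,-111,87])])
E
```

```text
clock: 41.2
position: [429.6, -8.9, 215.8]
ee_rot: [0.71, -0.704, 0.003, -0.001]
contact_force: [2.1, -8.5, 0.2]
gripper_width: -0.2
grasp_force: 4.2
clock: 42.2
position: [541.2, -103.6, 288.3]
ee_rot: [0.709, -0.705, 0.0, -0.0]
contact_force: [-0.1, -0.5, 0.4]
gripper_width: 50.1
grasp_force: 0.0
[(1.8, 57.0), (2.4, 56.0)] [(3.9, 56.0), (3.9, 55.0)]
[ 540.57386096 -103.78311328  289.5091914 ] [ 0.70921554 -0.70499052  0.00088864 -0.00094441]
[[320.0, 169.0], [237.0, 169.0]]
```

View pics/c8.png

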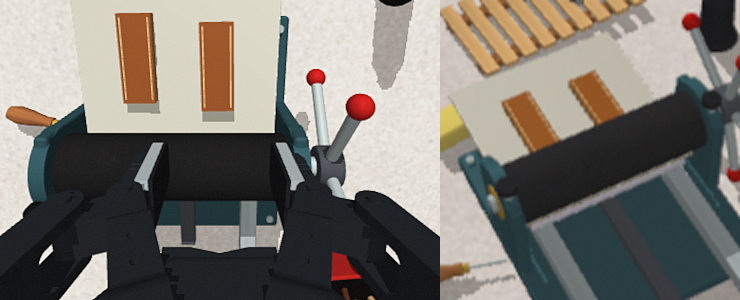

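Run:
```python
from h import *
for S in [(200,22),(234,22),(234,111),(202,111)],[(115,14),(153,12),(157,103),(123,104)]:
    q=np.array([onz("wrist",(u+100,v+100),87) for u,v in S]);print(q.round(0)[:,:2].tolist(),q.mean(0).round(1))
    v=(q[0]+q[1]-q[2]-q[3])/2;print("yaw",np.arctan2(v[0],-v[1]),np.linalg.norm(v))
# height check: near panel right end corners in both views (scene crop)
p=tri([("wrist",(100+217,100+22)),("scene",(210+(584-440)/2,110+76/2))]);print(p)
p=tri([("wrist",(100+134,100+13)),("scene",(210+(515-440)/2,110+97/2))]);print(p)
```

```text
[[562.0, -160.0], [527.0, -160.0], [525.0, -64.0], [561.0, -64.0]] [ 543.5 -112.2   87. ]
yaw 0.01571588499033855 96.26547113170453
[[648.0, -168.0], [609.0, -170.0], [610.0, -73.0], [648.0, -72.0]] [ 628.9 -120.5   87. ]
yaw -0.0032514204272808623 96.46894366787022
(array([ 542.64619413, -159.58441124,   85.83501412]), [np.float64(1.754677255567464), np.float64(1.7546772555672991)])
(array([ 629.09566515, -168.61521766,   85.27002827]), [np.float64(0.08001657000846384), np.float64(0.08001657000835136)])
```

Converted, 120 mm is 0.12, 75 mm is 0.075.

```bash
python3 jog.py '{"segments": [[0.01, -0.0025, 0.03, 0, 0, 0], [0.01, -0.0025, 0.075, 0, 0, 0], [0.01, -0.0025, 0.12, 0, 0, 0], [0.01, -0.0025, 0.155, 0, 0, 0], [0.01, -0.0025, 0.18, 0, 0, 0], [0.01, -0.0025, 0.19, 0, 0, 0], [0.01, -0.0025, 0.191, 0, 0, 0], [0.01, -0.0025, 0.191, 0, 0, 0]]}'
```

```text
clock: 43.2
position: [544.2, -114.2, 98.4]
ee_rot: [0.709, -0.705, 0.001, -0.001]
contact_force: [-0.5, 0.4, 1.0]
gripper_width: 49.9
grasp_force: 0.0
```

Converted, 3 mm is 0.003, 2 mm is 0.002.

```bash
python3 jog.py '{"segments": [[0, 0, 0.002, 0, 0, 0], [0, 0, 0.003, 0, 0, 0], [0, 0, 0.003, 0, 0, 0]]}'
python3 jog.py '{"segments": [[0, 0, 0, 0, 0, 0], [0, 0, 0, 0, 0, 0], [0, 0, 0, 0, 0, 0], [0, 0, 0, 0, 0, 0]]}' 36
python3 jog.py '{"segments": [[0, 0, 0, 0, 0, 0], [0, 0, 0, 0, 0, 0], [0, 0, 0, 0, 0, 0], [0, 0, 0, 0, 0, 0]]}' 34.5
```

```text
clock: 43.5
position: [543.5, -114.2, 94.5]
ee_rot: [0.709, -0.705, 0.0, -0.0]
contact_force: [-0.9, -0.3, 0.3]
gripper_width: 49.8
grasp_force: 0.0
clock: 43.9
position: [543.5, -114.2, 94.2]
ee_rot: [0.709, -0.705, 0.0, -0.0]
contact_force: [-0.8, 1.0, 2.8]
gripper_width: 35.8
grasp_force: 2.6
clock: 44.3
position: [543.4, -114.2, 94.1]
ee_rot: [0.709, -0.705, 0.0, -0.0]
contact_force: [-0.4, -0.0, 4.0]
gripper_width: 35.4
grasp_force: 29.4
```

Converted, 251 mm is 0.251, 87 mm is 0.087.

```bash
python3 jog.py '{"segments": [[0, 0, -0.01, 0, 0, 0], [0, 0, -0.045, 0, 0, 0], [0, 0, -0.08, 0, 0, 0], [0.035, 0, -0.085, 0, 0, 0], [0.08, 0, -0.085, 0, 0, 0], [0.125, 0.01, -0.085, 0, 0, -0.04], [0.165, 0.03, -0.085, 0, 0, -0.08], [0.205, 0.05, -0.085, 0, 0, -0.11], [0.24, 0.075, -0.075, 0, 0, -0.11], [0.251, 0.087, -0.04, 0, 0, -0.11]]}'
python3 jog.py '{"segments": [[0, 0, 0, 0, 0, 0], [0, 0, 0.03, 0, 0, 0], [0, 0, 0.055, 0, 0, 0], [0, 0, 0.065, 0, 0, 0], [0, 0, 0.065, 0, 0, 0], [0, 0, 0.065, 0, 0, 0]]}'
```

```text
clock: 45.3
position: [457.7, -369.6, 136.7]
ee_rot: [0.746, -0.666, 0.004, -0.001]
contact_force: [0.7, 0.5, -1.3]
gripper_width: 35.2
grasp_force: 29.3
clock: 45.9
position: [458.7, -365.7, 70.0]
ee_rot: [0.747, -0.665, 0.001, -0.0]
contact_force: [0.4, 0.6, -1.2]
gripper_width: 35.0
grasp_force: 29.3
```

```bash
python3 jog.py '{"segments": [[0, 0, 0.015, 0, 0, 0], [0, 0, 0.024, 0, 0, 0], [0, 0, 0.028, 0, 0, 0], [0, 0, 0.028, 0, 0, 0]]}'
python3 jog.py '{"segments": [[0, 0, 0.0015, 0, 0, 0], [0, 0, 0.0015, 0, 0, 0], [0, 0, 0.0015, 0, 0, 0]]}'
```

```text
clock: 46.3
position: [457.5, -365.6, 40.8]
ee_rot: [0.747, -0.665, -0.0, 0.0]
contact_force: [0.6, 0.3, -0.1]
gripper_width: 35.7
grasp_force: 29.3
clock: 46.6
position: [457.7, -365.7, 39.7]
ee_rot: [0.747, -0.665, 0.0, -0.0]
contact_force: [0.6, 0.2, -0.0]
gripper_width: 35.2
grasp_force: 29.3
```

```bash
python3 jog.py '{"segments": [[0, 0, 0.0012, 0, 0, 0], [0, 0, 0.0012, 0, 0, 0], [0, 0, 0.0012, 0, 0, 0]]}'
python3 jog.py '{"segments": [[0, 0, 0, 0, 0, 0], [0, 0, 0, 0, 0, 0], [0, 0, 0, 0, 0, 0], [0, 0, 0, 0, 0, 0]]}' 46
python3 jog.py '{"segments": [[0, 0, -0.03, 0, 0, 0], [0, 0, -0.08, 0, 0, 0], [0, 0, -0.13, 0, 0, 0], [0, 0, -0.17, 0, 0, 0], [0, 0, -0.17, 0, 0, 0], [0, 0, -0.17, 0, 0, 0]]}'
```

```text
clock: 46.9
position: [457.8, -365.8, 39.4]
ee_rot: [0.747, -0.665, 0.0, 0.0]
contact_force: [-0.8, 1.4, 4.9]
gripper_width: 35.4
grasp_force: 29.9
clock: 47.3
position: [457.4, -365.6, 37.9]
ee_rot: [0.747, -0.665, -0.0, 0.0]
contact_force: [0.0, 0.1, 0.1]
gripper_width: 45.8
grasp_force: 0.0
clock: 47.9
position: [457.7, -365.6, 209.1]
ee_rot: [0.746, -0.665, 0.001, -0.001]
contact_force: [-0.5, 0.2, 0.1]
gripper_width: 46.0
grasp_force: 0.0
```

Converted, -223 mm is -0.223, -120 mm is -0.12.

```bash
python3 jog.py '{"segments": [[-0.03, -0.035, 0, 0, 0, 0], [-0.06, -0.07, 0, 0, 0, 0], [-0.09, -0.105, 0, 0, 0, 0.04], [-0.12, -0.135, 0, 0, 0, 0.08], [-0.155, -0.165, 0, 0, 0, 0.116], [-0.19, -0.19, 0, 0, 0, 0.116], [-0.223, -0.199, 0, 0, 0, 0.116], [-0.223, -0.199, 0, 0, 0, 0.116], [-0.223, -0.199, 0, 0, 0, 0.116]]}' 50
python3 - <<'E'
from h import *
s=arm.read_state();i=arm.get_image("wrist");h=cv2.cvtColor(i,cv2.COLOR_BGR2HSV)
b=((h[...,0]>6)&(h[...,0]<16)&(h[...,1]>150)&(h[...,2]>90)).astype('uint8')
b=cv2.morphologyEx(b,cv2.MORPH_CLOSE,np.ones((7,7),np.uint8))
print(s["position"],s["ee_rot"],proj("wrist",[629,-120.5,87]))
for k in cv2.findContours(b,0,1)[0]:
    if cv2.contourArea(k)>800:
        r=cv2.minAreaRect(k);print(cv2.contourArea(k),r,[onz("wrist",q,87).round(1).tolist() for q in cv2.boxPoints(r)],onz("wrist",r[0],87))
print(wheel(),wheel("side"))
E
```

```text
clock: 48.8
position: [628.9, -120.5, 206.0]
ee_rot: [0.707, -0.707, -0.001, 0.001]
contact_force: [-1.1, 0.1, -0.1]
gripper_width: 50.0
grasp_force: 0.0
[ 628.91013177 -120.47804078  206.00181879] [ 0.70728796 -0.70692289 -0.00137454  0.00136802] [319.52986078 198.81548269]
821.0 ((165.5, 259.0), (54.707401275634766, 20.554805755615234), 18.434947967529297) [[788.6, -65.1, 87.0], [779.9, -83.5, 87.0], [737.6, -67.1, 87.0], [745.5, -48.0, 87.0]] [763.04172856 -66.09889594  87.        ]
4750.5 ((317.5, 193.5), (113.0, 45.0), 90.0) [[648.0, -170.5, 87.0], [613.1, -170.5, 87.0], [611.3, -74.3, 87.0], [650.2, -74.4, 87.0]] [ 630.65898091 -125.0364841    87.        ]
[(1.8, 57.0), (2.4, 56.0)] [(3.8, 56.0), (3.8, 55.0)]
```

Converted, 2 mm is 0.002, -1.5 mm is -0.0015.

```bash
python3 jog.py '{"segments": [[0.002, -0.0015, 0.04, 0, 0, 0], [0.002, -0.0015, 0.08, 0, 0, 0], [0.002, -0.0015, 0.102, 0, 0, 0], [0.002, -0.0015, 0.108, 0, 0, 0], [0.002, -0.0015, 0.109, 0, 0, 0], [0.002, -0.0015, 0.109, 0, 0, 0]]}'
```

```text
clock: 49.55
position: [632.0, -123.9, 100.6]
ee_rot: [-0.707, 0.708, -0.001, 0.001]
contact_force: [0.5, 0.1, 0.0]
gripper_width: 50.1
grasp_force: 0.0
```

```bash
python3 jog.py '{"segments": [[0, 0, 0.003, 0, 0, 0], [0, 0, 0.0045, 0, 0, 0], [0, 0, 0.0045, 0, 0, 0], [0, 0, 0.0045, 0, 0, 0]]}'
python3 jog.py '{"segments": [[0, 0, 0, 0, 0, 0], [0, 0, 0, 0, 0, 0], [0, 0, 0, 0, 0, 0], [0, 0, 0, 0, 0, 0]]}' 36
python3 jog.py '{"segments": [[0, 0, 0, 0, 0, 0], [0, 0, 0, 0, 0, 0], [0, 0, 0, 0, 0, 0], [0, 0, 0, 0, 0, 0]]}' 34.5
```

```text
clock: 49.95
position: [631.2, -123.2, 95.0]
ee_rot: [-0.707, 0.707, -0.0, 0.0]
contact_force: [1.2, 0.0, -0.1]
gripper_width: 49.9
grasp_force: 0.0
clock: 50.35
position: [631.0, -123.2, 94.6]
ee_rot: [-0.707, 0.707, 0.0, -0.0]
contact_force: [-0.0, -0.8, 0.5]
gripper_width: 35.9
grasp_force: 0.3
clock: 50.75
position: [631.1, -123.2, 94.8]
ee_rot: [-0.707, 0.707, -0.0, 0.0]
contact_force: [-0.8, 0.0, 2.0]
gripper_width: 34.8
grasp_force: 29.1
```

Converted, 228 mm is 0.228, 66 mm is 0.066.

```bash
python3 jog.py '{"segments": [[0, 0, -0.01, 0, 0, 0], [0, 0, -0.045, 0, 0, 0], [0, 0, -0.08, 0, 0, 0], [0.035, 0, -0.085, 0, 0, 0], [0.08, 0, -0.085, 0, 0, 0], [0.125, 0.01, -0.085, 0, 0, -0.04], [0.165, 0.03, -0.085, 0, 0, -0.08], [0.2, 0.05, -0.085, 0, 0, -0.115], [0.228, 0.066, -0.06, 0, 0, -0.115], [0.228, 0.066, -0.02, 0, 0, -0.115]]}'
python3 jog.py '{"segments": [[0, 0, 0, 0, 0, 0], [0, 0, 0.03, 0, 0, 0], [0, 0, 0.034, 0, 0, 0], [0, 0, 0.034, 0, 0, 0]]}'
```

```text
clock: 51.75
position: [564.7, -355.7, 117.7]
ee_rot: [0.745, -0.667, 0.004, -0.001]
contact_force: [1.3, 0.0, -1.0]
gripper_width: 35.2
grasp_force: 29.0
clock: 52.15
position: [565.3, -350.8, 81.2]
ee_rot: [0.747, -0.665, -0.0, 0.0]
contact_force: [0.7, -0.3, 0.3]
gripper_width: 35.0
grasp_force: 29.0
```

Converted, 39 mm is 0.039, 35 mm is 0.035.

```bash
python3 jog.py '{"segments": [[0, 0, 0.02, 0, 0, 0], [0, 0, 0.035, 0, 0, 0], [0, 0, 0.039, 0, 0, 0], [0, 0, 0.039, 0, 0, 0], [0, 0, 0.039, 0, 0, 0]]}'
python3 jog.py '{"segments": [[0, 0, 0.001, 0, 0, 0], [0, 0, 0.001, 0, 0, 0], [0, 0, 0.001, 0, 0, 0]]}'
python3 jog.py '{"segments": [[0, 0, 0.001, 0, 0, 0], [0, 0, 0.001, 0, 0, 0], [0, 0, 0.001, 0, 0, 0]]}'
```

```text
clock: 52.65
position: [565.5, -351.4, 42.5]
ee_rot: [0.746, -0.665, 0.001, -0.0]
contact_force: [1.0, 0.4, -0.2]
gripper_width: 34.5
grasp_force: 29.0
clock: 52.95
position: [565.0, -351.3, 41.1]
ee_rot: [0.746, -0.666, 0.0, -0.0]
contact_force: [0.7, -0.1, -0.7]
gripper_width: 35.3
grasp_force: 29.0
clock: 53.25
position: [565.0, -351.3, 39.8]
ee_rot: [0.746, -0.666, 0.0, -0.0]
contact_force: [0.7, 0.5, 1.1]
gripper_width: 35.2
grasp_force: 29.1
```

```bash
python3 jog.py '{"segments": [[0, 0, 0.0007, 0, 0, 0], [0, 0, 0.0007, 0, 0, 0], [0, 0, 0.0007, 0, 0, 0]]}'
python3 jog.py '{"segments": [[0, 0, 0, 0, 0, 0], [0, 0, 0, 0, 0, 0], [0, 0, 0, 0, 0, 0], [0, 0, 0, 0, 0, 0]]}' 46
python3 jog.py '{"segments": [[0, 0, -0.03, 0, 0, 0], [0, 0, -0.08, 0, 0, 0], [0, 0, -0.13, 0, 0, 0], [0, 0, -0.17, 0, 0, 0], [0.045, 0, -0.17, 0, 0, 0], [0.09, 0, -0.17, 0, 0, 0], [0.13, 0, -0.17, 0, 0, 0], [0.13, 0, -0.17, 0, 0, 0], [0.13, 0, -0.17, 0, 0, 0]]}'
python3 - <<'E'
from h import *
print(wheel(),wheel("side"))
a=arm.get_image("scene");b=arm.get_image("side")
r=lambda i,x,y,w,h,s:cv2.resize(i[y:y+h,x:x+w],None,fx=s,fy=s,interpolation=cv2.INTER_CUBIC)
cv2.imwrite("pics/c9.png",np.hstack([r(a,190,60,200,150,2),r(b,235,100,200,150,2)]))
E
```

```text
clock: 53.55
position: [565.0, -351.3, 39.8]
ee_rot: [0.746, -0.666, 0.0, 0.0]
contact_force: [-1.6, 1.6, 6.2]
gripper_width: 35.1
grasp_force: 29.6
clock: 53.95
position: [564.7, -351.1, 38.5]
ee_rot: [0.746, -0.666, -0.0, 0.0]
contact_force: [-0.3, -0.5, 0.4]
gripper_width: 45.8
grasp_force: 0.0
clock: 54.85
position: [579.0, -481.0, 207.4]
ee_rot: [0.746, -0.666, -0.001, 0.0]
contact_force: [0.3, 0.3, 0.6]
gripper_width: 45.9
grasp_force: 0.0
[(1.8, 57.0), (2.4, 56.0)] [(3.7, 56.0), (3.8, 55.0)]
```

View pics/c9.png

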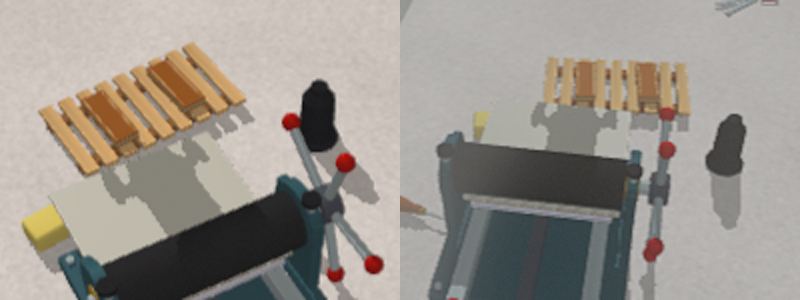

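The crop shows both panels flat and apart on the rack, at (110,117) and (178,83). The bed is at the right and the arm is clear, so I'm handing in.

```bash
python3 -c "
from bench import arm
print(arm.job_done())"
```

```text
the job is handed in; nothing more can be done
None
```

The job is handed in: both panels on the mat (only two were there) went through the press and now lie flat, side by side, on the drying rack, with the bed about 7 mm from its right-hand stop; the verdict was not shown.

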